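Tare the kitchen scale and weigh the lemons

TASK

Weigh the two lemons: set the empty bowl gently, upright and centred on the scale's steel plate and let go of it, press the scale's round orange tare key right down so that the bowl's weight is zeroed out, then lower both lemons into the bowl rather than dropping them in. Tare only while the bowl is empty, do not press the grey power key, and leave the lime and the other things where they are.

Things in the scene. Friction and masses are not known exactly. Their poses are not given: they have to be found in the camera images.
- plate_top (a point): Centre of the top face of the scale's square steel weighing plate (184 x 184 mm), 38 mm above the worktop. The dark grey kitchen scale (286 x 192 x 38 mm) is fixed; at yaw 0 its x axis points away from the robot. Its black control panel with the display lies on the -x side of the plate, 102 to 178 mm from the plate's centre, top 27 mm above the worktop.
- tare_top (a point): Centre of the top of the round orange tare key (27 mm across), on the panel 148 mm in front (scale's -x) and 64 mm to the right (scale's -y) of the plate's centre; its top is 34 mm above the worktop and 7 mm above the panel. Press down. With the bowl centred on the plate the rim is 129 mm above the worktop and passes 61 mm from the key in plan: turn or lean a wide gripper so that it clears the bowl.
- power_top (a point): Centre of the top of the round grey power key, same size, at the left end of the panel (scale's -x 148 mm, +y 64 mm). Not to be pressed.
- tare (a joint): Travel of the tare key in m: 0 up, 0.005 fully down; a spring brings it back. It begins to move at 0.8 N and is fully down at about 3 N; it counts as pressed beyond 0.0035.
- power (a joint): Travel of the power key in m: 0 up, 0.005 fully down.
- plate (a joint): How far the weighing plate has sunk on its load cell, in m: 0 unloaded, 0.001 for each 6 N, stop at 0.006. Beyond 0.005 (30 N) the scale is overloaded.
- bowl_center (a point): White dotted bowl, 200 mm across, 91 mm high, foot 100 mm, about 0.35 kg; point on its axis, 45 mm above its underside, z up. Sloping wall: outer radius 99 mm at the rim, 94 mm 20 mm lower; inner 94 and 79 mm there, 60 mm half-way up; inner floor 13 mm above the underside, flat to radius 40 mm. Best pinched across the rim, fingers leaning about 20 degrees, tips toward the axis.
- lemon_a_center (a point): Centre of one yellow lemon, 80 mm long, 60 mm thick, about 0.12 kg. It lies on the small wooden board (320 x 150 mm, 14 mm thick), its x axis along its length; the centre is 44 mm above the worktop.
- lemon_b_center (a point): Centre of the other yellow lemon, same size; the two are alike.
- lime_center (a point): Centre of the green lime, 65 mm long, 52 mm thick, on the same board in line with the lemons; it stays there.
- mug: White mug, 82 mm across, 94 mm high, on the right of the worktop. Bystander.
- jar_red: Spice jar with a red cap, 50 mm across, 110 mm high, at the back. Bystander.
- jar_purple: Spice jar with a black cap and purple label, 46 mm across, 135 mm high, at the back. Bystander.
There are look-alikes about, which are no part of the job. Leave any blue look-alike of the part that bears lemon_b_center alone.

How it is judged (in metres and radians):
On the way, in this order (a step that is already met when the one before it is completed fails the run):
1. the bowl stands upright and centred (within 25 mm) on the scale plate, let go (horizontal distance between bowl_center and plate_top below 0.025 m and z of bowl_center in the frame of plate_top between 0.04 and 0.05 m and angle between bowl_center's own z axis and vertical below 0.06 rad and contact force between bowl and the arm below 0.1 N and contact force between bowl and the fingers below 0.1 N), for 0.2 s.
2. the orange tare key is pressed down (over 3.5 of its 5 mm) while the bowl stands there empty and untouched (value of joint tare above 0.0035 m and horizontal distance between bowl_center and plate_top below 0.025 m and z of bowl_center in the frame of plate_top below 0.05 m and contact force between bowl and the arm below 0.1 N and contact force between bowl and the fingers below 0.1 N), for 0.05 s.
At the end, for the whole second after the job is handed in: The bowl stands upright on the scale plate, centred within 25 mm; both lemons lie at rest in it (centres within 75 mm of the bowl's axis and less than 75 mm above its centre); the tare key is up again (horizontal distance between bowl_center and plate_top below 0.025 m and z of bowl_center in the frame of plate_top below 0.05 m and angle between bowl_center's own z axis and vertical below 0.06 rad and horizontal distance between each of lemon_a_center, lemon_b_center and bowl_center below 0.075 m and z of each of lemon_a_center, lemon_b_center in the frame of bowl_center below 0.075 m and value of joint tare below 0.001 m and linear speed of bowl below 0.02 m/s and linear speed of each of lemon_a, lemon_b below 0.03 m/s); the robot touches nothing.
It fails at once if the grey power key is pressed (value of joint power above 0.002 m).
It fails at once if the tare key is pressed with a lemon already in the bowl (value of joint tare above 0.0025 m and ((horizontal distance between lemon_a_center and bowl_center below 0.09 m and z of lemon_a_center in the frame of bowl_center below 0.075 m) or (horizontal distance between lemon_b_center and bowl_center below 0.09 m and z of lemon_b_center in the frame of bowl_center below 0.075 m))).
It fails at once if the scale is overloaded: its plate is pushed down with more than 30 N (value of joint plate above 0.005 m).
It fails at once if a lemon falls into the bowl faster than 1.3 m/s (a drop of more than about 8 cm) ((horizontal distance between lemon_a_center and bowl_center below 0.09 m and z of lemon_a_center in the frame of bowl_center below 0.06 m and linear speed of lemon_a above 1.3 m/s) or (horizontal distance between lemon_b_center and bowl_center below 0.09 m and z of lemon_b_center in the frame of bowl_center below 0.06 m and linear speed of lemon_b above 1.3 m/s)).
It fails at once if the lime or another bystander is shifted by more than 3 cm (distance of any of lime_center, mug, jar_red, jar_purple from where it was at the start of the episode above 0.03 m).
It also fails if it takes over 72 s, if anything falls off the work surface, if the arm or the gripper's body presses on something with over 40 N, if the wrist force passes 120 N, or if a joint passes its speed limit or range.

ROBOT

A 6-joint arm with a two-finger parallel gripper is mounted at the origin on a cart in front of the work surface, level with it; the furniture and walls round the work are solid. World frame = base frame: x ahead of the robot, y to its left, z up, the work surface at z = 0. Lengths are in m, angles in degrees, forces in N, time in s.
With the tool pointing down it reaches from about 0.4 to 0.825 m from the base axis. Payload 7 kg.
Tool frame: the origin (TCP) lies between the finger pads; the fingertips stand 11 mm ahead of it and the grasp point (between the pads) lies 8 mm behind it (r.tcp_to_tips is the distance from the TCP to the fingertips, in m); x points along the fingers, y is the direction in which the jaws open and shut, and the axes are right-handed (so a half turn about x gives the same grasp; the last joint's range is limited). The gripper opens to 88 mm and grips with 3 to 60 N. Pads are 19 mm wide; open, the fingers measure 130 mm over their backs; the gripper's body (78 mm by 193 mm) begins 47 mm behind the grasp point.
Start: joints at [92.825, 20.546, 0.682, 0, -70.136, -16.507], TCP at [0.16, 0.656, 0.238] pointing down, gripper open.
Joint ranges: [-176.03, 176.03], [-82.01, 121.73], [-58.28, 71.71], [-173.87, 95.51], [-174.79, -0.11], [-173.66, 173.66]. Speed limits (degrees/s): [136.94, 136.94, 172.46, 180, 180, 180].

INTERFACE

Orientations are given as [roll, pitch, yaw] about the fixed x, y, z axes, in that order (R = Rz(yaw) Ry(pitch) Rx(roll)).
In Python, from plant import r gives the robot as it stands.
- The arm moves only by the tool arm_command, never from a script. Its argument "plan" is a list of rows, each an object of numbers: "dx", "dy", "dz": the shift along the tool's x, y, z each as a share of 0.02 m, from -1 to 1; "wx", "wy", "wz": the turn, a rotation vector about the tool's x, y, z each as a share of 0.08 rad, from -1 to 1. In form: [{"dx": .., "dy": .., "dz": .., "wx": .., "wy": .., "wz": ..}, ...]. A call has 1 to 20 rows; each row shifts and turns the pose as measured when the row begins, along the tool's axes as they then stand; what a row does not reach is not made up. A row lasts 1/12 s, in which the tool goes at most 41.7 mm and 7.16 degrees, less where a joint would pass 70% of its speed; a pose out of reach is approached as far as the arm can. A call with a number of a shift or a turn outside -1 to 1 is refused whole. A call with a gripper value outside its range is refused whole. "fingers" is the closure, from -1 (fully open) to 1 (shut), so that 0 is half open, set as the call begins (left out, the last holds). The fingers move at their own pace and stop on an object; "force" is the grip in N (left out, the last holds). Time passes only in rows, so rows that do not move let the fingers close. It gives the time, the measured TCP pose, the force and the opening at its end, in the units of the state.
- r.get_state(): the state, without advancing time (a new reading comes with each control period).
- r.capture(name): name is "side" or "top"; returns (picture, depth): 480x640x3 uint8, red, green, blue; 480x640 float32, m along the optical axis (not along the pixel's ray), 0 where there is no reading.
- r.camera_model(name): a dict with "vertical_fov" (degrees; the focal length in pixels is half the picture's height over the tangent of half this angle, whatever the lens; pixels are square), "cx", "cy" (the principal point, pixels), "R" (3x3) and "t" (3): a world point X has camera coordinates R X + t. Camera axes: x right, y down, z forward; pixel columns grow to the right and rows downward; lengths in m; the calibration is good to about 2 mm. A picture is of the moment at which its call begins. camera_model takes no time and is no camera call.
- r.close_job(): hands the job in, once; it reports no verdict.
Trained networks look in the newest picture that a camera, given by its name, has taken for a name from the list of things; names that differ only in an ending like _2 or _b are one class to them, and where a whole thing is asked for, a point or a joint stands for the part that bears it (a point fixed in the world has none). Each returns a list of dicts, best first, with "score" (0 to 1); they miss things now and then, are a little off and sometimes report something else, mostly with a low value. They report only what shows in the picture. A call takes as long as a camera call. They do not tell look-alikes from the thing itself.
- r.cut_out(camera, query): "mask" (480x640 bool, what is visible of it) and "bbox" ([left, top, width, height] in pixels, round what is visible of it).
- r.spot_point(camera, query): "centre" ([column, row] in pixels: a listed point, or the origin of a listed thing).
The state is a dict: "time_s": time; "joints": joint angles; "qd": joint speeds; "joint_torque": joint torques, N m; "tcp_pos": TCP position; "eef_rot": TCP orientation; "contact_force": force on the tool from outside, world axes, zero at the start; "moment": the same for the moment, N m; "gripper_width": finger opening in m.
Only numpy, scipy, OpenCV 4.12 (cv2) and the standard library are available. Lean on these libraries where they do the work, as an engineer would, in place of code of your own. Each camera call takes 0.05 s, during which the arm holds its last target.

## Working session

There is one attempt and no reset: what is moved stays moved. The work goes in short steps, Python scripts to look and compute and a tool call to move; the robot and the scene stay as the last step left them, time stands still between calls to the robot, and variables do not carry over. Pictures are saved under pics/ and viewed, and the job is handed in when it is done.

Besides the shell and the picture viewer there is one more tool, called after "Call:" in YAML: its name, and indented under it one key for each argument. arm_command: Moves the arm, as the interface text tells. Shift numbers are shares of 0.02 m and turn numbers shares of 0.08 rad, none past 1 either way. Its arguments: {"type":"object","properties":{"plan":{"type":"array","items":{"type":"object","properties":{"dx":{"type":"number"},"dy":{"type":"number"},"dz":{"type":"number"},"wx":{"type":"number"},"wy":{"type":"number"},"wz":{"type":"number"}}}},"fingers":{"type":"number"},"force":{"type":"number"}},"required":["plan"]}

```bash
mkdir -p pics; ls
cat > h.py <<'E'
import numpy as np, cv2
from plant import r
def cam(n):
    m=r.camera_model(n); f=240/np.tan(np.radians(m["vertical_fov"])/2)
    return m,f
def snap(n,fn=None):
    p,d=r.capture(n)
    if fn: cv2.imwrite('pics/'+fn,cv2.cvtColor(p,cv2.COLOR_RGB2BGR))
    return p,d
def pts(n,d):
    m,f=cam(n); v,u=np.mgrid[0:480,0:640]
    c=np.stack([(u-m["cx"])/f*d,(v-m["cy"])/f*d,d],-1)
    return (c-np.array(m["t"]))@np.array(m["R"])
def ray(n,px,z):
    m,f=cam(n);R=np.array(m["R"]);t=np.array(m["t"])
    dd=R.T@np.array([(px[0]-m["cx"])/f,(px[1]-m["cy"])/f,1]);o=-R.T@t
    return o+dd*(z-o[2])/dd[2]
def proj(n,X):
    m,f=cam(n);c=np.array(m["R"])@np.array(X)+np.array(m["t"])
    return [m["cx"]+f*c[0]/c[2],m["cy"]+f*c[1]/c[2]]
E
python3 - <<'E'
from h import *
for n in("top","side"):
    print(n,{k:(np.round(v,4).tolist()) for k,v in r.camera_model(n).items() if k!='name'})
    p,d=snap(n,n+'0.png'); np.save(n+'0.npy',d)
    for q in ["plate_top","tare_top","power_top","bowl_center","lemon_a_center","lime_center"]:
        print(n,q,[(round(x["score"],2),np.round(x["centre"],1).tolist()) for x in r.spot_point(n,q)])
s=r.get_state();print(s)
E
```

```text
pics
top {'vertical_fov': 47.9364, 'cx': 313.648, 'cy': 242.2601, 'R': [[-0.0048, -0.9998, -0.0216], [-0.9964, 0.0066, -0.0843], [0.0845, 0.0211, -0.9962]], 't': [-0.1107, 0.5569, 1.4234]}
top plate_top [(0.88, [280.9, 221.9])]
top tare_top [(0.46, [301.8, 282.2])]
top power_top [(0.56, [251.7, 279.7])]
top bowl_center [(0.66, [401.1, 270.0]), (0.59, [158.2, 213.8])]
top lemon_a_center [(0.69, [162.8, 212.1])]
top lime_center [(0.88, [149.1, 250.4]), (0.61, [156.9, 290.3]), (0.23, [157.3, 212.8])]
side {'vertical_fov': 51.6583, 'cx': 316.3133, 'cy': 241.184, 'R': [[-0.9991, 0.0327, 0.0255], [-0.0087, 0.4375, -0.8992], [-0.0405, -0.8986, -0.4369]], 't': [0.5571, 0.1071, 1.3151]}
side plate_top [(0.88, [298.5, 265.7])]
side tare_top [(0.62, [355.2, 257.2])]
side power_top [(0.47, [354.3, 277.3])]
side bowl_center [(0.89, [332.4, 215.6]), (0.48, [354.2, 276.3])]
side lemon_a_center [(0.96, [283.4, 340.5])]
side lime_center [(0.91, [333.3, 341.6])]
{'time_s': 0.7, 'joints': array([ 9.28227914e+01,  2.05436391e+01,  6.81124319e-01, -8.73264311e-04,
       -7.01360504e+01, -1.65072773e+01]), 'qd': array([-0.10882438,  0.01054002,  0.06791828,  0.01382549, -0.00598965,
       -0.00987412]), 'joint_torque': array([-5.62261666e-04, -5.82167172e+01,  2.93251061e+01,  7.00146094e+00,
        1.25135022e-02, -1.84987300e-05]), 'tcp_pos': array([0.15969213, 0.65580291, 0.23758288]), 'eef_rot': array([-43.70539622,  89.99834673, 122.6098211 ]), 'contact_force': array([-0.43521603,  0.20310072,  0.22427314]), 'moment': array([-0.00799139, -0.04614455, -0.04150697]), 'gripper_width': 0.08765349549414964}
```

View pics/top0.png

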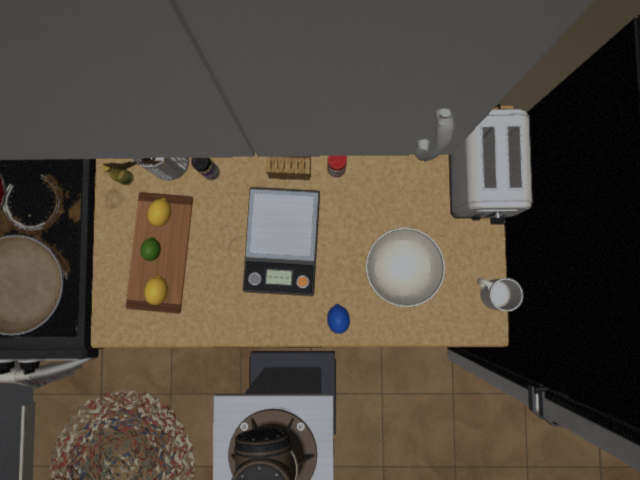

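View pics/side0.png

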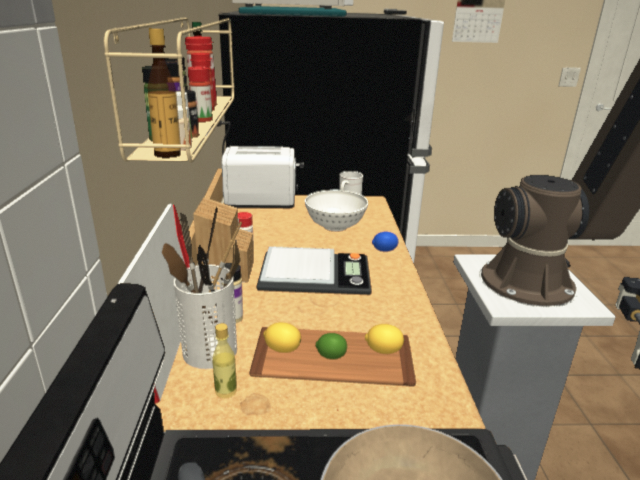

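Top view: scale plate at about (282,223), tare (orange) at (302,282), power at (253,279), bowl (404,267), yellow lemons at (159,211) and (156,291), lime (150,250), blue look-alike (338,320). I'll measure these with depth now.

Run:
```python
from h import *
d=np.load('top0.npy');P=pts('top',d)
im=cv2.imread('pics/top0.png');hsv=cv2.cvtColor(im,cv2.COLOR_BGR2HSV)
s=r.get_state();print('tcp px',proj('top',s['tcp_pos']),proj('side',s['tcp_pos']))
def st(name,u,v): print(name,np.round(P[v,u],3))
for nm,u,v in [('cab1',100,80),('cab2',400,100),('cabedge',330,150),('handle',430,140),('mug',502,294),('tool',282,168),('red',337,163),('purple',205,166),('toaster',490,200),('counter',220,300)]: st(nm,u,v)
# fruit
for nm,(u0,v0,u1,v1),lo,hi in [('lemA',(140,190,180,230),(20,120,60),(32,255,255)),('lemB',(140,272,175,312),(20,120,60),(32,255,255)),('lime',(135,232,168,268),(35,80,20),(85,255,255))]:
    m=cv2.inRange(hsv,lo,hi);mm=np.zeros_like(m);mm[v0:v1,u0:u1]=m[v0:v1,u0:u1]
    ys,xs=np.nonzero(mm);q=P[ys,xs]
    ok=(q[:,2]>.02)&(q[:,2]<.1);q=q[ok]
    # top view silhouettes: approximate center by ray to z .044
    c=ray('top',(xs.mean(),ys.mean()),.044)
    g=np.array([ray('top',(x,y),.044)[:2] for x,y in zip(xs,ys)])
    w,V=np.linalg.eigh(np.cov(g.T));ax=V[:,1]
    print(nm,len(xs),(xs.mean(),ys.mean()),np.round(c,4),'maxz',q[:,2].max(),'zmed top at',np.round(q[q[:,2]>q[:,2].max()-.004].mean(0),4),'axis deg',np.degrees(np.arctan2(ax[1],ax[0])),np.sqrt(w)*4)
# plate
for nm,px,z in [('plate',(280.9,221.9),.038),('tare',(301.8,282.2),.034),('power',(251.7,279.7),.034)]: print(nm,np.round(ray('top',px,z),4))
for nm,px,z in [('plate',(298.5,265.7),.038),('tare',(355.2,257.2),.034),('power',(354.3,277.3),.034),('bowl',(332.4,215.6),.045)]: print('side',nm,np.round(ray('side',px,z),4))
# plate from depth
reg=np.zeros((480,640),bool);reg[180:268,235:330]=True
m=reg&(P[...,2]>.033)&(P[...,2]<.05)
rect=cv2.minAreaRect(P[m][:,:2].astype(np.float32)*1000);print('plate rect',rect,np.median(P[m][:,2]))
# bowl rim
reg=np.zeros((480,640),bool);reg[215:320,355:455]=True
m=reg&(P[...,2]>.083)&(P[...,2]<.11);q=P[m]
A=np.c_[2*q[:,:2],np.ones(len(q))];sol=np.linalg.lstsq(A,(q[:,:2]**2).sum(1),rcond=None)[0]
print('bowl',sol[:2],np.sqrt(sol[2]+sol[0]**2+sol[1]**2),q[:,2].max(),len(q))
m=reg&(P[...,2]>.02);(c,rad)=cv2.minEnclosingCircle(P[m][:,:2].astype(np.float32));print('encl',c,rad)
```

```text
tcp px [np.float64(-29.717355559627833), np.float64(412.1605736616078)] [np.float64(658.724585359203), np.float64(385.4206167287897)]
cab1 [0.587 0.02  1.08 ]
cab2 [ 0.587 -0.206  1.03 ]
cabedge [ 0.588 -0.151  0.87 ]
handle [ 0.588 -0.255  0.906]
mug [ 0.416 -0.615  0.006]
tool [ 0.743 -0.035  0.093]
red [ 0.751 -0.176  0.109]
purple [0.741 0.156 0.133]
toaster [ 0.64  -0.535  0.189]
counter [0.403 0.14  0.002]
lemA 503 (np.float64(158.7554671968191), np.float64(211.99801192842943)) [0.6382 0.2985 0.044 ] maxz 0.08000879277374241 zmed top at [0.6368 0.2981 0.077 ] axis deg 162.1785653730267 [0.06116663 0.07580375]
lemB 521 (np.float64(155.51247600767755), np.float64(290.34165067178503)) [0.4301 0.303  0.044 ] maxz 0.07955004314381128 zmed top at [0.4297 0.2993 0.0774] axis deg 170.89267880324567 [0.06157189 0.0752074 ]
lime 334 (np.float64(149.9431137724551), np.float64(248.98203592814372)) [0.5394 0.3201 0.044 ] maxz 0.07042364762918384 zmed top at [0.5384 0.319  0.0685] axis deg 171.65410089654384 [0.0513158 0.0590959]
plate [ 0.6099 -0.0273  0.038 ]
tare [ 0.4497 -0.0823  0.034 ]
power [0.4569 0.0504 0.034 ]
side plate [ 0.6044 -0.0098  0.038 ]
side tare [ 0.4509 -0.0669  0.034 ]
side power [0.4644 0.0414 0.034 ]
side bowl [ 0.4971 -0.3276  0.045 ]
plate rect ((592.9298095703125, -28.08356475830078), (183.85293579101562, 204.74664306640625), 86.31248474121094) 0.0386186635007728
bowl [ 0.48632853 -0.34562031] 0.09762708550676176 0.09893780354147964 460
encl (0.5292431116104126, -0.3169466555118561) 0.19717974960803986
```

Run:
```python
import cv2
im=cv2.imread('pics/top0.png')
a=cv2.resize(im[185:320,110:210],None,fx=4,fy=4,interpolation=cv2.INTER_CUBIC);b=cv2.resize(im[185:320,230:330],None,fx=4,fy=4,interpolation=cv2.INTER_CUBIC)
cv2.imwrite('pics/crop1.png',cv2.hconcat([a,b])[:600,:800])
```

```text
(no output)
```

View pics/crop1.png

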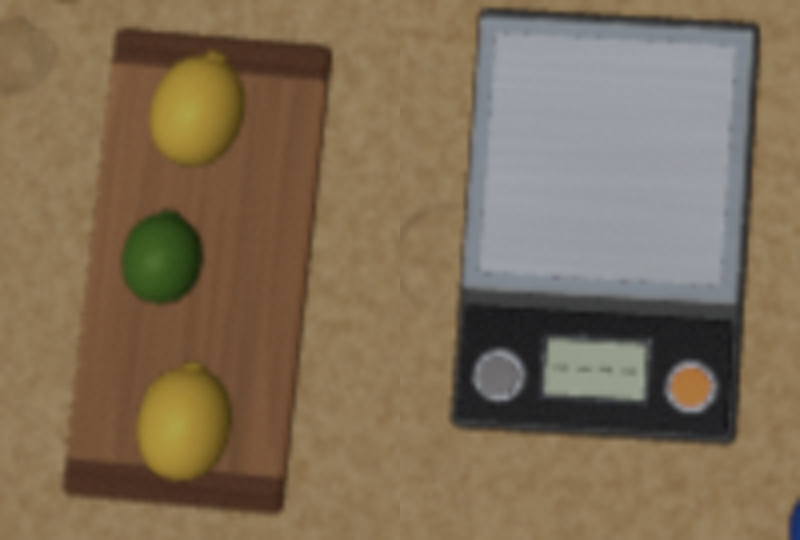

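```bash
cat >> h.py <<'E'
from scipy.spatial.transform import Rotation as Ro
def pose():
    s=r.get_state(); return np.array(s['tcp_pos']),Ro.from_euler('xyz',s['eef_rot'],degrees=True).as_matrix(),s
def mk(a,j):
    a=np.array(a,float);a/=np.linalg.norm(a);j=np.array(j,float);j-=a*(a@j);j/=np.linalg.norm(j)
    return np.c_[a,j,np.cross(a,j)]
def rep():
    p,R,s=pose();print('t',round(s['time_s'],2),'p',np.round(p,4),'x',np.round(R[:,0],3),'y',np.round(R[:,1],3),'F',np.round(s['contact_force'],2),'w',round(s['gripper_width'],4),'j',np.round(s['joints'],1))
def go(p1,R1,rp=False):
    """shift/turn still to go: total in tool units (rows)"""
    p,R,s=pose(); d=R.T@(np.array(p1)-p)/.02; d1=np.array(R1).T@(np.array(p1)-p)/.02
    w=Ro.from_matrix(R.T@R1).as_rotvec()/.08
    print('shift now-axes',np.round(d,2),'target-axes',np.round(d1,2),'turn',np.round(w,2))
E
python3 - <<'E'
from h import *
from scipy.optimize import least_squares
rep();p,R,s=pose();print(np.round(R,3))
K=np.array([[92,92,38],[92,-92,38],[-92,-92,38],[-92,92,38],[-148,-64,34],[-148,64,34]])/1000
U=np.array([[250,188],[319,191.3],[314,260.8],[246.3,257.5],[302.5,281.8],[254.75,278.75]])
def W(q):
    c,s_=np.cos(q[2]),np.sin(q[2]); return K@np.array([[c,s_,0],[-s_,c,0],[0,0,1]])+[q[0],q[1],0]
f=lambda q:(np.array([proj('top',X) for X in W(q)])-U).ravel()
o=least_squares(f,[.6,-.03,-.05]);print(o.x,np.degrees(o.x[2]),o.fun.round(1));print(W(o.x).round(4))
print('side',[np.round(proj('side',X),1).tolist() for X in W(o.x)])
d=np.load('side0.npy');P=pts('side',d);m=(P[...,2]>.078)&(P[...,2]<.11)&(abs(P[...,0]-.49)<.12)&(abs(P[...,1]+.34)<.12);q=P[m]
A=np.c_[2*q[:,:2],np.ones(len(q))];sol=np.linalg.lstsq(A,(q[:,:2]**2).sum(1),rcond=None)[0];print('bowl side',sol[:2],np.sqrt(sol[2]+sol[0]**2+sol[1]**2),len(q),q[:,2].max())
for v in (241,264,275):print(v,P[v,300],P[v,284])
E
```

```text
t 0.7 p [0.1597 0.6558 0.2376] x [-0.  0. -1.] y [-0.237 -0.972 -0.   ] F [-0.44  0.2   0.22] w 0.0877 j [ 92.8  20.5   0.7  -0.  -70.1 -16.5]
[[-0.    -0.237 -0.972]
 [ 0.    -0.972  0.237]
 [-1.    -0.     0.   ]]
[ 0.60337005 -0.03064565 -0.06220508] -3.564088781103119 [ 0.1  0.4 -0.3  0.7  0.7 -0.  -0.9 -0.6  0.5 -0.4 -0.  -0.1]
[[ 0.7009  0.0555  0.038 ]
 [ 0.6895 -0.1282  0.038 ]
 [ 0.5058 -0.1167  0.038 ]
 [ 0.5173  0.0669  0.038 ]
 [ 0.4517 -0.0853  0.034 ]
 [ 0.4596  0.0424  0.034 ]]
side [[259.3, 278.2], [268.0, 245.1], [333.8, 247.5], [334.0, 281.0], [354.2, 254.1], [356.2, 277.5]]
bowl side [ 0.48583361 -0.3421905 ] 0.09785046990468507 492 0.09208434693362796
241 [ 0.59934378 -0.23764547 -0.00166903] [ 0.64754434 -0.22731197  0.00288959]
264 [ 0.60045193 -0.0204906   0.03720393] [ 0.64201988 -0.01758635  0.03846472]
275 [0.6006671  0.04085034 0.03940599] [0.64055716 0.03905583 0.03810571]
```

Run:
```python
import cv2
im=cv2.imread('pics/side0.png')
a=cv2.resize(im[170:310,240:420],None,fx=4,fy=4,interpolation=cv2.INTER_CUBIC)
cv2.imwrite('pics/crop2.png',a)
```

```text
(no output)
```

View pics/crop2.png

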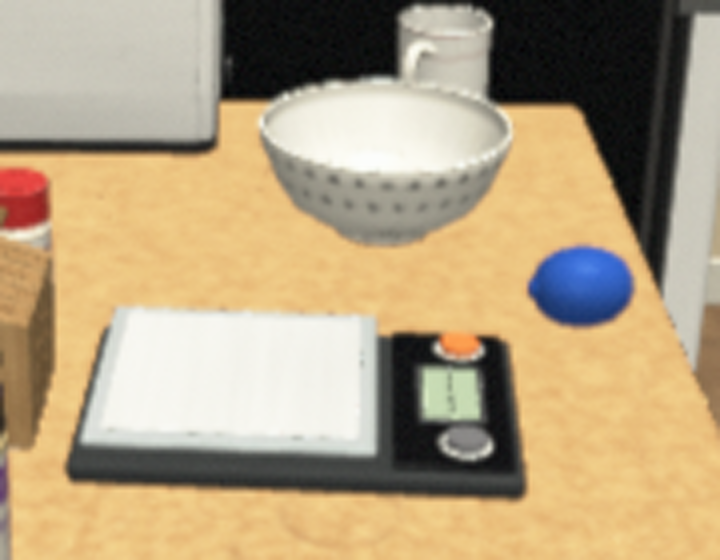

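Run:
```python
from h import *
from scipy.optimize import least_squares
K=np.array([[92,92,38],[92,-92,38],[-92,-92,38],[-92,92,38],[-148,-64,34],[-148,64,34]])/1000
U=np.array([[250,188],[319,191.3],[314,260.8],[246.3,257.5],[302.5,281.8],[254.75,278.75]])-.4
S=np.array([[261,281],[268,247],[333.75,249.5],[333.75,283.75],[355,256.2],[356.5,280.5]])-.4
S=S[[0,1,2,3,4,5]]
def W(q):
    c,s_=np.cos(q[2]),np.sin(q[2]); return K@np.array([[c,s_,0],[-s_,c,0],[0,0,1]])+[q[0],q[1],0]
ft=lambda q:(np.array([proj('top',X) for X in W(q)])-U).ravel()
fs=lambda q:(np.array([proj('side',X) for X in W(q)])-S).ravel()
for n,f in(('top',ft),('side',fs),('both',lambda q:np.r_[ft(q),fs(q)])):
    o=least_squares(f,[.6,-.03,-.05]);print(n,o.x.round(4),np.degrees(o.x[2]).round(2),o.fun.round(1));print(W(o.x)[4:].round(4).tolist())
for n in('top','side'):
    P=pts(n,np.load(n+'0.npy'))
    m=(P[...,2]>.033)&(P[...,2]<.044)&(abs(P[...,0]-.6)<.115)&(abs(P[...,1]+.03)<.125);q=P[m];print(n,len(q),np.percentile(q[:,:2],[1,50,99],axis=0).round(4).tolist(),q.mean(0).round(4), cv2.minAreaRect((q[:,:2]*1000).astype(np.float32)))
    m=(P[...,2]>.05)&(P[...,2]<.1)&(abs(P[...,0]-.637)<.06)&(abs(P[...,1]-.3)<.07);q=P[m];
    f=lambda v:np.linalg.norm((q-v[:3])/[.036,.03,.03],axis=1)-1
    print('lemA',least_squares(f,[.637,.3,.044],loss='soft_l1',f_scale=.1).x.round(4))
    m=(P[...,2]>.05)&(P[...,2]<.1)&(abs(P[...,0]-.43)<.06)&(abs(P[...,1]-.3)<.07);q=P[m];print('lemB',least_squares(f,[.43,.3,.044],loss='soft_l1',f_scale=.1).x.round(4))
    m=(P[...,2]>.05)&(P[...,2]<.1)&(abs(P[...,0]-.536)<.05)&(abs(P[...,1]-.3)<.07);q=P[m];print('lime',q.mean(0).round(3))
    print('counter z',[np.median(P[...,2][(abs(P[...,0]-x)<.02)&(abs(P[...,1]-y)<.02)]).round(4) for x,y in((.6,.17),(.45,.17),(.55,-.2),(.4,-.2))])
```

```text
top [ 0.6044 -0.0296 -0.0622] -3.56 [ 0.1  0.4 -0.3  0.7  0.7 -0.  -0.9 -0.6  0.4 -0.4 -0.  -0.1]
[[0.4528, -0.0843, 0.034], [0.4607, 0.0435, 0.034]]
side [ 0.6037 -0.0198 -0.0588] -3.37 [-1.7 -0.1 -0.   0.3  0.5  0.   0.9 -0.2 -0.2  0.   0.5 -0.5]
[[0.4522, -0.075, 0.034], [0.4597, 0.0527, 0.034]]
both [ 0.6039 -0.0276 -0.0608] -3.49 [-0.7  0.6 -1.1  0.9  0.   0.1 -1.6 -0.4 -0.2 -0.2 -0.7  0.1 -1.6 -1.7
  0.1 -1.   0.3 -1.2  0.6 -1.7 -0.5 -1.3  0.1 -2. ]
[[0.4523, -0.0825, 0.034], [0.4601, 0.0453, 0.034]]
top 4365 [[0.5112, -0.1184], [0.6016, -0.0299], [0.6935, 0.0608]] [ 0.6022 -0.029   0.0385] ((588.226806640625, -28.019683837890625), (183.79254150390625, 214.6352996826172), 86.50116729736328)
lemA [0.6375 0.2981 0.0445]
lemB [0.43   0.3026 0.0441]
lime [0.538 0.318 0.059]
counter z [np.float64(0.8984), np.float64(-0.0001), np.float64(-0.0001), np.float64(0.0003)]
side 2420 [[0.5118, -0.1154], [0.603, -0.0125], [0.6936, 0.0683]] [ 0.6028 -0.0157  0.0376] ((602.9059448242188, -25.014724731445312), (188.3336944580078, 183.2144775390625), 86.25181579589844)
lemA [0.6352 0.3002 0.0432]
lemB [0.429  0.3045 0.0435]
lime [0.539 0.332 0.058]
counter z [np.float64(-0.0007), np.float64(-0.0006), np.float64(-0.0007), np.float64(-0.0009)]
```

Call:
arm_command:
  plan:
    - {"dx":-0.1,"dy":0.6,"dz":-1}
    - {"dx":-0.1,"dy":0.6,"dz":-1}
    - {"dx":-0.1,"dy":0.6,"dz":-1}
    - {"dx":-0.1,"dy":0.6,"dz":-1}
    - {"dx":-0.1,"dy":0.6,"dz":-1}
    - {"dx":-0.1,"dy":0.6,"dz":-1}
    - {"dx":-0.1,"dy":0.6,"dz":-1}
    - {"dx":-0.1,"dy":0.6,"dz":-1}
    - {"dx":-0.1,"dy":0.6,"dz":-1}
    - {"dx":-0.1,"dy":0.6,"dz":-1}
    - {"dx":-0.1,"dy":0.6,"dz":-1}
    - {"dx":-0.1,"dy":0.6,"dz":-1}
  fingers: -1
  force: 35

```text
schema error: expected keys dx, dy, dz, wx, wy, wz
```

Run:
```python
from h import *
rep();p,R,s=pose()
go([.5,.2,.25],R);go([.46,-.2,.2],mk([.1446,-.310,-.940],[-.4,.85,-.34]))
```

```text
t 0.7 p [0.1597 0.6558 0.2376] x [-0.  0. -1.] y [-0.237 -0.972 -0.   ] F [-0.44  0.2   0.22] w 0.0877 j [ 92.8  20.5   0.7  -0.  -70.1 -16.5]
shift now-axes [ -0.62  18.12 -21.92] target-axes [ -0.62  18.12 -21.92] turn [0. 0. 0.]
shift now-axes [  1.88  38.02 -24.71] target-axes [ 17.2  -41.75  -4.61] turn [30.4   5.37 -1.87]
```

```bash
cat >> h.py <<'E'
def plan(p1,R1,n=None,p=None,R=None,fr=0.0):
    if p is None: p,R,_=pose()
    p1=np.array(p1,float)
    w=Ro.from_matrix(R.T@R1).as_rotvec()
    for k in ([n] if n else range(1,80)):
        Rs=[R@Ro.from_rotvec(w*i/k).as_matrix() for i in range(k)]
        rows=[np.r_[Rs[i].T@(p1-p)/k/.02,w/k/.08] for i in range(k)]
        if np.abs(rows).max()<=1: break
    print(k,'rows')
    for a in rows: print('{'+', '.join('"%s": %g'%(q,round(v,2)+0) for q,v in zip(['dx','dy','dz','wx','wy','wz'],a))+'},')
def rotz(R,deg): return Ro.from_euler('z',deg,degrees=True).as_matrix()@R
E
python3 - <<'E'
from h import *
p,R,s=pose()
R1=rotz(R,-60)
plan([.48,.22,.25],R1)
E
```

```text
28 rows
{"dx": -0.02, "dy": 0.62, "dz": -0.74, "wx": 0.47, "wy": 0, "wz": 0},
{"dx": -0.02, "dy": 0.59, "dz": -0.76, "wx": 0.47, "wy": 0, "wz": 0},
{"dx": -0.02, "dy": 0.56, "dz": -0.78, "wx": 0.47, "wy": 0, "wz": 0},
{"dx": -0.02, "dy": 0.53, "dz": -0.8, "wx": 0.47, "wy": 0, "wz": 0},
{"dx": -0.02, "dy": 0.5, "dz": -0.82, "wx": 0.47, "wy": 0, "wz": 0},
{"dx": -0.02, "dy": 0.47, "dz": -0.84, "wx": 0.47, "wy": 0, "wz": 0},
{"dx": -0.02, "dy": 0.44, "dz": -0.86, "wx": 0.47, "wy": 0, "wz": 0},
{"dx": -0.02, "dy": 0.41, "dz": -0.88, "wx": 0.47, "wy": 0, "wz": 0},
{"dx": -0.02, "dy": 0.38, "dz": -0.89, "wx": 0.47, "wy": 0, "wz": 0},
{"dx": -0.02, "dy": 0.34, "dz": -0.9, "wx": 0.47, "wy": 0, "wz": 0},
{"dx": -0.02, "dy": 0.31, "dz": -0.92, "wx": 0.47, "wy": 0, "wz": 0},
{"dx": -0.02, "dy": 0.27, "dz": -0.93, "wx": 0.47, "wy": 0, "wz": 0},
{"dx": -0.02, "dy": 0.24, "dz": -0.94, "wx": 0.47, "wy": 0, "wz": 0},
{"dx": -0.02, "dy": 0.2, "dz": -0.94, "wx": 0.47, "wy": 0, "wz": 0},
{"dx": -0.02, "dy": 0.17, "dz": -0.95, "wx": 0.47, "wy": 0, "wz": 0},
{"dx": -0.02, "dy": 0.13, "dz": -0.96, "wx": 0
[... 170 characters left out ...]
-0.02, "dy": 0.02, "dz": -0.97, "wx": 0.47, "wy": 0, "wz": 0},
{"dx": -0.02, "dy": -0.01, "dz": -0.97, "wx": 0.47, "wy": 0, "wz": 0},
{"dx": -0.02, "dy": -0.05, "dz": -0.96, "wx": 0.47, "wy": 0, "wz": 0},
{"dx": -0.02, "dy": -0.08, "dz": -0.96, "wx": 0.47, "wy": 0, "wz": 0},
{"dx": -0.02, "dy": -0.12, "dz": -0.96, "wx": 0.47, "wy": 0, "wz": 0},
{"dx": -0.02, "dy": -0.16, "dz": -0.95, "wx": 0.47, "wy": 0, "wz": 0},
{"dx": -0.02, "dy": -0.19, "dz": -0.95, "wx": 0.47, "wy": 0, "wz": 0},
{"dx": -0.02, "dy": -0.23, "dz": -0.94, "wx": 0.47, "wy": 0, "wz": 0},
{"dx": -0.02, "dy": -0.26, "dz": -0.93, "wx": 0.47, "wy": 0, "wz": 0},
{"dx": -0.02, "dy": -0.3, "dz": -0.92, "wx": 0.47, "wy": 0, "wz": 0},
```

Call:
arm_command:
  plan:
    - {"dx":0,"dy":0.6,"dz":-0.8,"wx":0.5,"wy":0,"wz":0}
    - {"dx":0,"dy":0.6,"dz":-0.8,"wx":0.5,"wy":0,"wz":0}
    - {"dx":0,"dy":0.6,"dz":-0.8,"wx":0.5,"wy":0,"wz":0}
    - {"dx":0,"dy":0.5,"dz":-0.8,"wx":0.5,"wy":0,"wz":0}
    - {"dx":0,"dy":0.5,"dz":-0.8,"wx":0.5,"wy":0,"wz":0}
    - {"dx":0,"dy":0.5,"dz":-0.9,"wx":0.5,"wy":0,"wz":0}
    - {"dx":0,"dy":0.4,"dz":-0.9,"wx":0.5,"wy":0,"wz":0}
    - {"dx":0,"dy":0.4,"dz":-0.9,"wx":0.5,"wy":0,"wz":0}
    - {"dx":0,"dy":0.4,"dz":-0.9,"wx":0.5,"wy":0,"wz":0}
    - {"dx":0,"dy":0.3,"dz":-0.9,"wx":0.5,"wy":0,"wz":0}
    - {"dx":0,"dy":0.3,"dz":-0.9,"wx":0.5,"wy":0,"wz":0}
    - {"dx":0,"dy":0.3,"dz":-1,"wx":0.5,"wy":0,"wz":0}
    - {"dx":0,"dy":0.2,"dz":-1,"wx":0.5,"wy":0,"wz":0}
    - {"dx":0,"dy":0.2,"dz":-1,"wx":0.5,"wy":0,"wz":0}
    - {"dx":0,"dy":0.2,"dz":-1,"wx":0.5,"wy":0,"wz":0}
    - {"dx":0,"dy":0.1,"dz":-1,"wx":0.5,"wy":0,"wz":0}
  fingers: -1
  force: 35

```text
time_s: 2.03
tcp_pos: [0.3512, 0.3833, 0.2374]
eef_rot: [-63.0, 89.8, 64.6]
contact_force: [-0.2, 0.1, 0.2]
gripper_width: 0.0878
```

Run:
```python
from h import *
rep();go([.5,.1,.25],mk([0,0,-1],[-.9,-.3,0]))
```

```text
t 2.03 p [0.3512 0.3833 0.2374] x [ 0.001  0.002 -1.   ] y [-0.793 -0.61  -0.002] F [-0.16  0.06  0.22] w 0.0878 j [ 69.2   5.8 -18.8   0.  -65.3 -31.6]
shift now-axes [ -0.66   2.74 -15.76] target-axes [ -0.63  -2.58 -15.79] turn [4.17 0.02 0.03]
```

Call:
arm_command:
  plan:
    - {"dx":0,"dy":0.2,"dz":-1,"wx":0.5,"wy":0,"wz":0}
    - {"dx":0,"dy":0.1,"dz":-1,"wx":0.5,"wy":0,"wz":0}
    - {"dx":0,"dy":0.1,"dz":-1,"wx":0.5,"wy":0,"wz":0}
    - {"dx":0,"dy":0,"dz":-1,"wx":0.5,"wy":0,"wz":0}
    - {"dx":0,"dy":0,"dz":-1,"wx":0.5,"wy":0,"wz":0}
    - {"dx":0,"dy":0,"dz":-1,"wx":0.5,"wy":0,"wz":0}
    - {"dx":0,"dy":0,"dz":-1,"wx":0.5,"wy":0,"wz":0}
    - {"dx":0,"dy":0,"dz":-1,"wx":0.5,"wy":0,"wz":0}
    - {"dx":0,"dy":-0.1,"dz":-1,"wx":0.5,"wy":0,"wz":0}
    - {"dx":0,"dy":-0.1,"dz":-1,"wx":0.5,"wy":0,"wz":0}
    - {"dx":0,"dy":-0.1,"dz":-1,"wx":0.5,"wy":0,"wz":0}
    - {"dx":0,"dy":0,"dz":-1,"wx":0.5,"wy":0,"wz":0}
    - {"dx":0,"dy":0,"dz":-1,"wx":0.5,"wy":0,"wz":0}
    - {"dx":0,"dy":0,"dz":-1,"wx":0.5,"wy":0,"wz":0}
    - {"dx":0,"dy":0,"dz":-1,"wx":0.5,"wy":0,"wz":0}
    - {"dx":0,"dy":0,"dz":-1,"wx":0.5,"wy":0,"wz":0}

```text
time_s: 3.37
tcp_pos: [0.4584, 0.0585, 0.2388]
eef_rot: [-40.5, 89.4, 47.2]
contact_force: [0.6, 0.5, -0.6]
gripper_width: 0.0876
```

```bash
cat >> h.py <<'E'
e_=np.array([-.4226,.9063,0]);zz=np.array([0,0,1.]);cL,sL=np.cos(np.radians(20)),np.sin(np.radians(20))
RB=mk(-sL*e_-cL*zz,cL*e_-sL*zz)
PB=np.array([.486,-.344,.079])+.0905*e_
E
python3 - <<'E'
from h import *
rep();print(RB.round(3),PB); h=PB-RB[:,0]*.1; print(h);go(h,RB);plan(h,RB)
E
```

```text
t 3.37 p [0.4584 0.0585 0.2388] x [ 0.007  0.008 -1.   ] y [-0.999  0.04  -0.007] F [ 0.61  0.48 -0.64] w 0.0876 j [ 31.7  -0.3 -25.1  -0.2 -64.7 -33.9]
[[ 0.145 -0.397  0.906]
 [-0.31   0.852  0.423]
 [-0.94  -0.342  0.   ]] [ 0.4477547  -0.26197985  0.079     ]
[ 0.4333009  -0.23098251  0.17296942]
shift now-axes [  3.18   0.7  -14.54] target-axes [  7.4  -10.7   -7.26] turn [13.51  2.52 -3.9 ]
15 rows
{"dx": 0.21, "dy": 0.05, "dz": -0.97, "wx": 0.9, "wy": 0.17, "wz": -0.26},
{"dx": 0.22, "dy": -0.02, "dz": -0.97, "wx": 0.9, "wy": 0.17, "wz": -0.26},
{"dx": 0.24, "dy": -0.08, "dz": -0.96, "wx": 0.9, "wy": 0.17, "wz": -0.26},
{"dx": 0.25, "dy": -0.15, "dz": -0.95, "wx": 0.9, "wy": 0.17, "wz": -0.26},
{"dx": 0.27, "dy": -0.21, "dz": -0.93, "wx": 0.9, "wy": 0.17, "wz": -0.26},
{"dx": 0.29, "dy": -0.27, "dz": -0.91, "wx": 0.9, "wy": 0.17, "wz": -0.26},
{"dx": 0.31, "dy": -0.33, "dz": -0.89, "wx": 0.9, "wy": 0.17, "wz": -0.26},
{"dx": 0.32, "dy": -0.39, "dz": -0.86, "wx": 0.9, "wy": 0.17, "wz": -0.26},
{"dx": 0.34, "dy": -0.44, "dz": -0.82, "wx": 0.9, "wy": 0.17, "wz": -0.26},
{"dx": 0.37, "dy": -0.49, "dz": -0.78, "wx": 0.9, "wy": 0.17, "wz": -0.26},
{"dx": 0.39, "dy": -0.54, "dz": -0.74, "wx": 0.9, "wy": 0.17, "wz": -0.26},
{"dx": 0.41, "dy": -0.58, "dz": -0.7, "wx": 0.9, "wy": 0.17, "wz": -0.26},
{"dx": 0.43, "dy": -0.62, "dz": -0.65, "wx": 0.9, "wy": 0.17, "wz": -0.26},
{"dx": 0.45, "dy": -0.66, "dz": -0.6, "wx": 0.9, "wy": 0.17, "wz": -0.26},
{"dx": 0.47, "dy": -0.69, "dz": -0.54, "wx": 0.9, "wy": 0.17, "wz": -0.26},
```

Call:
arm_command:
  plan:
    - {"dx":0.1,"dy":0.05,"dz":-1,"wx":0.9,"wy":0.17,"wz":-0.26}
    - {"dx":0.1,"dy":0,"dz":-1,"wx":0.9,"wy":0.17,"wz":-0.26}
    - {"dx":0.1,"dy":-0.1,"dz":-1,"wx":0.9,"wy":0.17,"wz":-0.26}
    - {"dx":0.2,"dy":-0.15,"dz":-0.95,"wx":0.9,"wy":0.17,"wz":-0.26}
    - {"dx":0.2,"dy":-0.2,"dz":-0.95,"wx":0.9,"wy":0.17,"wz":-0.26}
    - {"dx":0.2,"dy":-0.3,"dz":-0.9,"wx":0.9,"wy":0.17,"wz":-0.26}
    - {"dx":0.3,"dy":-0.35,"dz":-0.9,"wx":0.9,"wy":0.17,"wz":-0.26}
    - {"dx":0.3,"dy":-0.4,"dz":-0.85,"wx":0.9,"wy":0.17,"wz":-0.26}
    - {"dx":0.3,"dy":-0.45,"dz":-0.8,"wx":0.9,"wy":0.17,"wz":-0.26}
    - {"dx":0.4,"dy":-0.5,"dz":-0.8,"wx":0.9,"wy":0.17,"wz":-0.26}
    - {"dx":0.4,"dy":-0.55,"dz":-0.75,"wx":0.9,"wy":0.17,"wz":-0.26}
    - {"dx":0.4,"dy":-0.6,"dz":-0.7,"wx":0.9,"wy":0.17,"wz":-0.26}
    - {"dx":0.4,"dy":-0.6,"dz":-0.65,"wx":0.9,"wy":0.17,"wz":-0.26}
    - {"dx":0.4,"dy":-0.65,"dz":-0.6,"wx":0.9,"wy":0.17,"wz":-0.26}
    - {"dx":0.4,"dy":-0.7,"dz":-0.55,"wx":0.9,"wy":0.17,"wz":-0.26}

```text
time_s: 4.62
tcp_pos: [0.4174, -0.2542, 0.1911]
eef_rot: [-86.3, 69.1, -65.7]
contact_force: [-0.1, 0.2, -0.1]
gripper_width: 0.0875
```

Run:
```python
from h import *
rep(); h=PB-RB[:,0]*.08; go(h,RB)
p,R,s=pose()
```

```text
t 4.62 p [ 0.4174 -0.2542  0.1911] x [ 0.147 -0.325 -0.934] y [-0.324  0.877 -0.356] F [-0.06  0.19 -0.07] w 0.0875 j [  4.8  -4.  -49.9  30.8 -41.  -97.2]
shift now-axes [1.58 1.1  1.14] target-axes [1.6  0.99 1.21] turn [-0.96 -0.05  0.2 ]
```

Call:
arm_command:
  plan:
    - {"dx":0.8,"dy":0.5,"dz":0.6,"wx":-0.5,"wy":0,"wz":0.1}
    - {"dx":0.8,"dy":0.5,"dz":0.6,"wx":-0.5,"wy":0,"wz":0.1}
    - {"dx":0,"dy":0,"dz":0,"wx":0,"wy":0,"wz":0}

```text
time_s: 4.87
tcp_pos: [0.4351, -0.242, 0.1536]
eef_rot: [-90.4, 69.9, -65.9]
contact_force: [-0.5, 0.6, 0.1]
gripper_width: 0.0877
```

Run:
```python
from h import *
rep(); go(PB-RB[:,0]*.02,RB)
for n in('top','side'): snap(n,n+'1.png')
a=cv2.imread('pics/top1.png')[150:400,300:560];b=cv2.imread('pics/side1.png')[120:320,240:450]
cv2.imwrite('pics/c3.png',cv2.hconcat([cv2.resize(a,(400,385)),cv2.resize(b,(400,385))]))
```

```text
t 4.87 p [ 0.4351 -0.242   0.1536] x [ 0.14  -0.313 -0.939] y [-0.39   0.855 -0.343] F [-0.48  0.61  0.1 ] w 0.0877 j [  4.9   0.4 -52.   33.8 -35.6 -97.8]
shift now-axes [2.91 0.18 0.17] target-axes [2.91 0.17 0.15] turn [-0.09 -0.06  0.01]
```

View pics/c3.png

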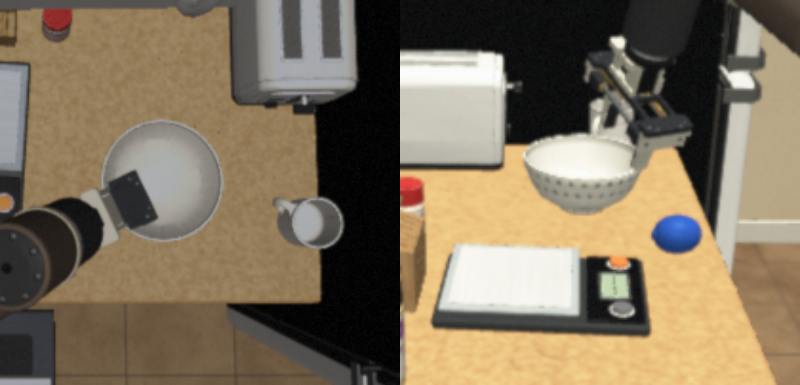

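The gripper straddles the near-left rim of the bowl, with the jaw radial. I'll descend in steps, because joint 3 is close to its limit.

Call:
arm_command:
  plan:
    - {"dx":0.9,"dy":0.1,"dz":0.1,"wx":0,"wy":0,"wz":0}
    - {"dx":0.9,"dy":0,"dz":0,"wx":0,"wy":0,"wz":0}
    - {"dx":0.6,"dy":0,"dz":0,"wx":0,"wy":0,"wz":0}

```text
time_s: 5.22
tcp_pos: [0.4462, -0.2548, 0.1145]
eef_rot: [-88.4, 69.6, -64.1]
contact_force: [0.3, -1.9, -0.6]
gripper_width: 0.0878
```

Run:
```python
from h import *
rep(); go(PB,RB)
```

```text
t 5.22 p [ 0.4462 -0.2548  0.1145] x [ 0.152 -0.314 -0.937] y [-0.383  0.856 -0.348] F [ 0.27 -1.91 -0.59] w 0.0878 j [  -0.3    4.6  -56.2   44.2  -26.7 -104.9]
shift now-axes [ 1.79  0.28 -0.09] target-axes [ 1.79  0.27 -0.08] turn [-0.18  0.07  0.09]
```

Joint 3 would run out (−56° against a limit of −58°). I'll back off and take the rim further round to the left (80°), where the wrist sits farther out.

Call:
arm_command:
  plan:
    - {"dx":-1,"dy":0,"dz":0,"wx":0,"wy":0,"wz":0}
    - {"dx":-1,"dy":0,"dz":0,"wx":0,"wy":0,"wz":0}
    - {"dx":-1,"dy":0,"dz":0,"wx":0,"wy":0,"wz":0}

```text
time_s: 5.47
tcp_pos: [0.4322, -0.2388, 0.1682]
eef_rot: [-89.9, 69.8, -66.0]
contact_force: [1.6, -0.2, 1.1]
gripper_width: 0.0874
```

```bash
cat >> h.py <<'E'
e_=np.array([np.cos(np.radians(80)),np.sin(np.radians(80)),0])
RB=mk(-sL*e_-cL*zz,cL*e_-sL*zz)
PB=np.array([.486,-.344,.079])+.0905*e_
E
python3 - <<'E'
from h import *
rep(); h=PB-RB[:,0]*.07; print(PB); go(h,RB);plan(h,RB)
E
```

```text
t 5.47 p [ 0.4322 -0.2388  0.1682] x [ 0.141 -0.316 -0.938] y [-0.381  0.858 -0.345] F [ 1.56 -0.21  1.14] w 0.0874 j [  6.1  -1.2 -50.8  32.  -38.4 -97.1]
[ 0.50171516 -0.2548749   0.079     ]
shift now-axes [ 1.5  -0.68  3.52] target-axes [0.75 1.35 3.56] turn [6.95 2.55 0.04]
7 rows
{"dx": 0.21, "dy": -0.1, "dz": 0.5, "wx": 0.99, "wy": 0.36, "wz": 0.01},
{"dx": 0.2, "dy": -0.06, "dz": 0.52, "wx": 0.99, "wy": 0.36, "wz": 0.01},
{"dx": 0.18, "dy": -0.01, "dz": 0.52, "wx": 0.99, "wy": 0.36, "wz": 0.01},
{"dx": 0.17, "dy": 0.03, "dz": 0.53, "wx": 0.99, "wy": 0.36, "wz": 0.01},
{"dx": 0.15, "dy": 0.07, "dz": 0.53, "wx": 0.99, "wy": 0.36, "wz": 0.01},
{"dx": 0.14, "dy": 0.11, "dz": 0.53, "wx": 0.99, "wy": 0.36, "wz": 0.01},
{"dx": 0.12, "dy": 0.15, "dz": 0.52, "wx": 0.99, "wy": 0.36, "wz": 0.01},
```

Call:
arm_command:
  plan:
    - {"dx":0.1,"dy":-0.1,"dz":0.5,"wx":1,"wy":0.36,"wz":0}
    - {"dx":0.1,"dy":-0.05,"dz":0.5,"wx":1,"wy":0.36,"wz":0}
    - {"dx":0.1,"dy":0,"dz":0.5,"wx":1,"wy":0.36,"wz":0}
    - {"dx":0.1,"dy":0.05,"dz":0.55,"wx":1,"wy":0.36,"wz":0}
    - {"dx":0.1,"dy":0.05,"dz":0.55,"wx":1,"wy":0.36,"wz":0}
    - {"dx":0.1,"dy":0.1,"dz":0.55,"wx":1,"wy":0.36,"wz":0}
    - {"dx":0.1,"dy":0.15,"dz":0.5,"wx":0.95,"wy":0.36,"wz":0}

```text
time_s: 6.05
tcp_pos: [0.5072, -0.2275, 0.1696]
eef_rot: [-85.4, 70.3, -97.3]
contact_force: [0.1, -0.0, 0.5]
gripper_width: 0.0875
```

Run:
```python
from h import *
rep(); go(PB-RB[:,0]*.02,RB)
```

```text
t 6.05 p [ 0.5072 -0.2275  0.1696] x [-0.043 -0.335 -0.941] y [ 0.199  0.92  -0.336] F [ 0.11 -0.01  0.52] w 0.0875 j [   7.9   11.6  -33.5   24.1  -52.8 -125.8]
shift now-axes [ 3.74  0.21 -0.1 ] target-axes [ 3.74  0.24 -0.03] turn [-0.45  0.2  -0.07]
```

Call:
arm_command:
  plan:
    - {"dx":0.9,"dy":0.1,"dz":0,"wx":-0.4,"wy":0.2,"wz":0}
    - {"dx":0.9,"dy":0.1,"dz":0,"wx":0,"wy":0,"wz":0}
    - {"dx":0.9,"dy":0,"dz":0,"wx":0,"wy":0,"wz":0}
    - {"dx":0.7,"dy":0,"dz":0,"wx":0,"wy":0,"wz":0}

```text
time_s: 6.38
tcp_pos: [0.5124, -0.2453, 0.1093]
eef_rot: [-87.5, 70.5, -98.1]
contact_force: [-0.8, -0.5, 0.7]
gripper_width: 0.0872
```

Run:
```python
from h import *
rep(); go(PB,RB)
for n in('top','side'): snap(n,n+'2.png')
a=cv2.imread('pics/top2.png')[180:350,330:500];b=cv2.imread('pics/side2.png')[130:280,270:420]
cv2.imwrite('pics/c4.png',cv2.hconcat([cv2.resize(a,(400,400)),cv2.resize(b,(400,400))]))
```

```text
t 6.38 p [ 0.5124 -0.2453  0.1093] x [-0.047 -0.33  -0.943] y [ 0.177  0.926 -0.333] F [-0.77 -0.51  0.68] w 0.0872 j [   5.    16.4  -37.2   27.6  -44.4 -126.9]
shift now-axes [ 1.61 -0.03 -0.46] target-axes [ 1.62 -0.01 -0.44] turn [-0.17  0.13 -0.12]
```

View pics/c4.png

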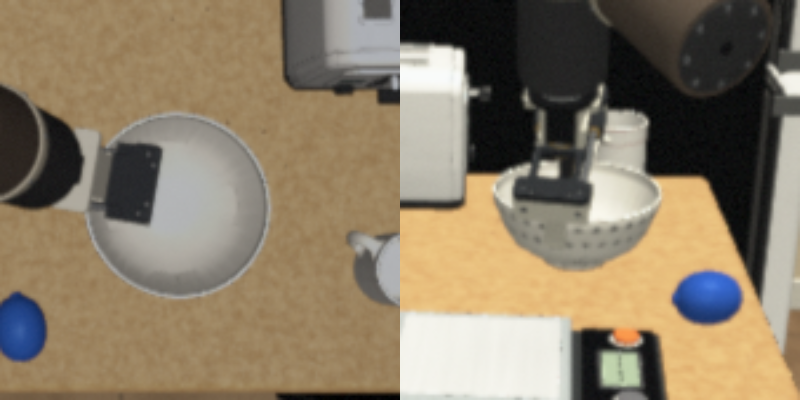

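The rim now lies between the open fingers, with nothing touching. I'll take the last 32 mm and then close.

Call:
arm_command:
  plan:
    - {"dx":0.6,"dy":0,"dz":-0.3,"wx":0,"wy":0,"wz":0}
    - {"dx":0.6,"dy":0,"dz":-0.2,"wx":0,"wy":0,"wz":0}
    - {"dx":0.4,"dy":0,"dz":0,"wx":0,"wy":0,"wz":0}
    - {"dx":0,"dy":0,"dz":0,"wx":0,"wy":0,"wz":0}

```text
time_s: 6.82
tcp_pos: [0.5016, -0.2547, 0.0831]
eef_rot: [-86.7, 70.5, -97.6]
contact_force: [-0.8, 0.5, -0.1]
gripper_width: 0.0873
```

Run:
```python
from h import *
rep(); go(PB,RB)
```

```text
t 6.82 p [ 0.5016 -0.2547  0.0831] x [-0.044 -0.331 -0.942] y [ 0.181  0.925 -0.334] F [-0.8   0.47 -0.12] w 0.0873 j [   3.5   17.6  -40.8   30.9  -39.7 -129.7]
shift now-axes [0.2  0.06 0.  ] target-axes [0.2  0.07 0.01] turn [-0.21  0.18 -0.11]
```

Call:
arm_command:
  plan:
    - {"dx":0.3,"dy":0.05,"dz":0,"wx":-0.2,"wy":0.1,"wz":0}
    - {"dx":0,"dy":0,"dz":0,"wx":0,"wy":0,"wz":0}
    - {"dx":0,"dy":0,"dz":0,"wx":0,"wy":0,"wz":0}
    - {"dx":0,"dy":0,"dz":0,"wx":0,"wy":0,"wz":0}
    - {"dx":0,"dy":0,"dz":0,"wx":0,"wy":0,"wz":0}
    - {"dx":0,"dy":0,"dz":0,"wx":0,"wy":0,"wz":0}
    - {"dx":0,"dy":0,"dz":0,"wx":0,"wy":0,"wz":0}
    - {"dx":0,"dy":0,"dz":0,"wx":0,"wy":0,"wz":0}
  fingers: 1
  force: 40

```text
time_s: 7.48
tcp_pos: [0.5052, -0.2554, 0.0811]
eef_rot: [-88.0, 70.5, -98.0]
contact_force: [-0.4, 0.1, 0.5]
gripper_width: 0.04
```

Run:
```python
from h import *
rep(); go(PB,RB)
for n in('top','side'): snap(n,n+'3.png')
a=cv2.imread('pics/top3.png')[180:350,330:500];b=cv2.imread('pics/side3.png')[130:280,270:420]
cv2.imwrite('pics/c5.png',cv2.hconcat([cv2.resize(a,(400,400)),cv2.resize(b,(400,400))]))
```

```text
t 7.48 p [ 0.5052 -0.2554  0.0811] x [-0.046 -0.331 -0.943] y [ 0.164  0.928 -0.334] F [-0.37  0.07  0.53] w 0.04 j [   3.4   18.1  -40.3   30.8  -39.8 -128.6]
shift now-axes [ 0.1   0.03 -0.18] target-axes [ 0.1   0.03 -0.17] turn [-0.01  0.15 -0.11]
```

View pics/c5.png

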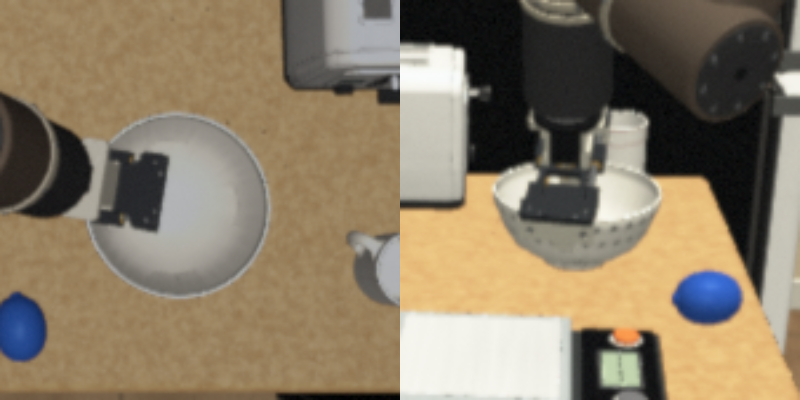

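Still closing (40 mm); the bowl hasn't moved. I'll wait longer.

Call:
arm_command:
  plan:
    - {"dx":0,"dy":0,"dz":0,"wx":0,"wy":0,"wz":0}
    - {"dx":0,"dy":0,"dz":0,"wx":0,"wy":0,"wz":0}
    - {"dx":0,"dy":0,"dz":0,"wx":0,"wy":0,"wz":0}
    - {"dx":0,"dy":0,"dz":0,"wx":0,"wy":0,"wz":0}
    - {"dx":0,"dy":0,"dz":0,"wx":0,"wy":0,"wz":0}
    - {"dx":0,"dy":0,"dz":0,"wx":0,"wy":0,"wz":0}

```text
time_s: 8.08
tcp_pos: [0.5044, -0.2558, 0.0812]
eef_rot: [-88.2, 70.5, -98.2]
contact_force: [-0.6, -1.6, 1.0]
gripper_width: 0.0115
```

Run:
```python
from h import *
rep()
```

```text
t 8.08 p [ 0.5044 -0.2558  0.0812] x [-0.048 -0.331 -0.942] y [ 0.165  0.928 -0.334] F [-0.59 -1.55  1.04] w 0.0115 j [   3.4   18.1  -40.3   30.8  -39.9 -128.6]
```

Call:
arm_command:
  plan:
    - {"dx":0,"dy":0,"dz":0,"wx":0,"wy":0,"wz":0}
    - {"dx":0,"dy":0,"dz":0,"wx":0,"wy":0,"wz":0}
    - {"dx":-0.3,"dy":-0.1,"dz":0,"wx":0,"wy":0,"wz":0}
    - {"dx":-0.5,"dy":-0.2,"dz":0,"wx":0,"wy":0,"wz":0}
    - {"dx":-0.6,"dy":-0.2,"dz":0,"wx":0,"wy":0,"wz":0}
    - {"dx":-0.6,"dy":-0.2,"dz":0,"wx":0,"wy":0,"wz":0}
    - {"dx":-0.6,"dy":-0.2,"dz":0,"wx":0,"wy":0,"wz":0}
    - {"dx":-0.6,"dy":-0.2,"dz":0,"wx":0,"wy":0,"wz":0}
    - {"dx":-0.3,"dy":-0.1,"dz":0,"wx":0,"wy":0,"wz":0}
    - {"dx":0,"dy":0,"dz":0,"wx":0,"wy":0,"wz":0}

```text
time_s: 8.92
tcp_pos: [0.5012, -0.2532, 0.1561]
eef_rot: [-89.2, 70.8, -99.2]
contact_force: [0.4, 0.1, -2.4]
gripper_width: 0.011
```

```bash
cat >> h.py <<'E'
def bowl(n,c,z0,d):
    """rim plane fit: points near rim height z0 around c"""
    P=pts(n,d);rr=np.hypot(P[...,0]-c[0],P[...,1]-c[1])
    m=(abs(P[...,2]-z0)<.025)&(rr>.085)&(rr<.108)
    q=P[m];out=[]
    # top rim per azimuth
    az=np.degrees(np.arctan2(q[:,1]-c[1],q[:,0]-c[0]))//10
    T=np.array([q[az==k][np.argsort(-q[az==k][:,2])[:4]].mean(0) for k in np.unique(az) if (az==k).sum()>8])
    A=np.c_[T[:,:2]-c,np.ones(len(T))];s,*_=np.linalg.lstsq(A,T[:,2],rcond=None)
    for _ in range(3):
        ok=abs(A@s-T[:,2])<.006; s,*_=np.linalg.lstsq(A[ok],T[ok,2],rcond=None)
    B=np.c_[2*T[ok][:,:2],np.ones(ok.sum())];v=np.linalg.lstsq(B,(T[ok][:,:2]**2).sum(1),rcond=None)[0]
    print(n,'rim z',s[2].round(4),'slope',s[:2].round(3),'centre',v[:2].round(4),'r',np.sqrt(v[2]+v[:2]@v[:2]).round(4),'n',ok.sum(),len(ok))
E
python3 - <<'E'
from h import *
rep()
for n in('top','side'):
    bowl(n,np.array([.486,-.344]),.091,np.load(n+'0.npy'))
    p,d=snap(n,n+'4.png'); bowl(n,np.array([.486,-.344]),.151,d)
a=cv2.imread('pics/top4.png')[180:350,330:500];b=cv2.imread('pics/side4.png')[130:280,270:420]
cv2.imwrite('pics/c6.png',cv2.hconcat([cv2.resize(a,(400,400)),cv2.resize(b,(400,400))]))
E
```

```text
t 8.92 p [ 0.5012 -0.2532  0.1561] x [-0.053 -0.325 -0.944] y [ 0.164  0.93  -0.33 ] F [ 0.41  0.07 -2.43] w 0.011 j [   4.5   12.7  -34.    24.4  -50.7 -121.4]
top rim z 0.0937 slope [0.    0.004] centre [ 0.4862 -0.3452] r 0.0974 n 36 36
top rim z 0.1459 slope [0.028 0.237] centre [ 0.4844 -0.3453] r 0.0971 n 21 21
side rim z 0.089 slope [-0.005  0.005] centre [ 0.486  -0.3418] r 0.0977 n 32 32
side rim z 0.1611 slope [-0.065 -0.206] centre [ 0.4834 -0.3432] r 0.0992 n 9 15
```

View pics/c6.png

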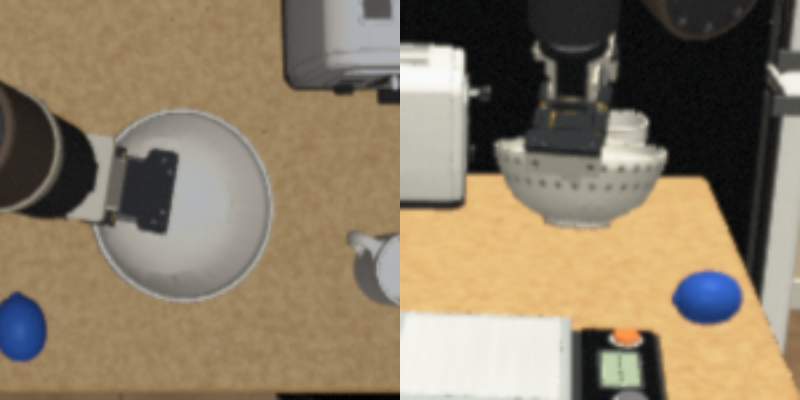

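The far side of the bowl sagged about 13° in the grip: rim slope 0.237 along y, seated against the pads. I'll turn the tool about its z by −13° to level the bowl, then re-measure.

Call:
arm_command:
  plan:
    - {"dx":-0.2,"dy":0,"dz":0,"wx":0,"wy":0,"wz":-0.3}
    - {"dx":-0.2,"dy":0,"dz":0,"wx":0,"wy":0,"wz":-0.5}
    - {"dx":-0.2,"dy":0,"dz":0,"wx":0,"wy":0,"wz":-0.5}
    - {"dx":-0.2,"dy":0,"dz":0,"wx":0,"wy":0,"wz":-0.5}
    - {"dx":0,"dy":0,"dz":0,"wx":0,"wy":0,"wz":-0.5}
    - {"dx":0,"dy":0,"dz":0,"wx":0,"wy":0,"wz":-0.5}
    - {"dx":0,"dy":0,"dz":0,"wx":0,"wy":0,"wz":-0.3}
    - {"dx":0,"dy":0,"dz":0,"wx":0,"wy":0,"wz":0}
  force: 55

```text
time_s: 9.68
tcp_pos: [0.4982, -0.2472, 0.1628]
eef_rot: [-90.5, 55.9, -100.4]
contact_force: [-0.3, 0.6, -3.6]
gripper_width: 0.0104
```

Run:
```python
from h import *
rep()
for n in('top','side'):
    p,d=snap(n,n+'5.png'); bowl(n,np.array([.483,-.345]),.166,d)
a=cv2.imread('pics/top5.png')[180:350,330:500];b=cv2.imread('pics/side5.png')[130:280,270:420]
cv2.imwrite('pics/c7.png',cv2.hconcat([cv2.resize(a,(400,400)),cv2.resize(b,(400,400))]))
```

```text
t 9.68 p [ 0.4982 -0.2472  0.1628] x [-0.101 -0.551 -0.828] y [ 0.142  0.816 -0.56 ] F [-0.25  0.58 -3.59] w 0.0104 j [  11.3   14.8  -40.7   39.1  -55.6 -139.9]
top rim z 0.1766 slope [-0.024 -0.024] centre [ 0.4812 -0.3386] r 0.0974 n 32 32
side rim z 0.1715 slope [-0.029 -0.019] centre [ 0.4803 -0.3357] r 0.0971 n 20 20
```

View pics/c7.png

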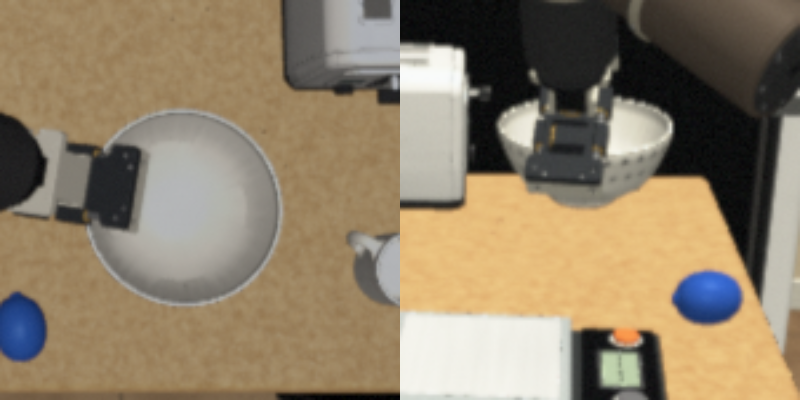

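Run:
```python
from h import *
p,R,s=pose(); q=p+[.123,.3095,.005]; print(R.round(3),q)
go(q,R); print('up',np.round(R.T@[0,0,1],2), 'tilt fix',np.round(R.T@np.array([.021,-.026,0])/.08,2))
```

```text
[[-0.101  0.143  0.985]
 [-0.549  0.817 -0.175]
 [-0.83  -0.558 -0.004]] [0.62126301 0.06218187 0.16820668]
shift now-axes [-9.32 13.39  3.35] target-axes [-9.32 13.39  3.35] turn [0. 0. 0.]
up [-0.83 -0.56 -0.  ] tilt fix [ 0.15 -0.23  0.32]
```

Call:
arm_command:
  plan:
    - {"dx":-0.2,"dy":0.25,"dz":0.05,"wx":0,"wy":0,"wz":0}
    - {"dx":-0.4,"dy":0.5,"dz":0.15,"wx":0,"wy":0,"wz":0}
    - {"dx":-0.5,"dy":0.7,"dz":0.2,"wx":0.05,"wy":-0.05,"wz":0.1}
    - {"dx":-0.5,"dy":0.7,"dz":0.2,"wx":0.05,"wy":-0.05,"wz":0.1}
    - {"dx":-0.5,"dy":0.7,"dz":0.2,"wx":0.05,"wy":-0.1,"wz":0.1}
    - {"dx":-0.5,"dy":0.7,"dz":0.2,"wx":0,"wy":0,"wz":0}
    - {"dx":-0.5,"dy":0.7,"dz":0.2,"wx":0,"wy":0,"wz":0}
    - {"dx":-0.5,"dy":0.7,"dz":0.2,"wx":0,"wy":0,"wz":0}
    - {"dx":-0.5,"dy":0.7,"dz":0.2,"wx":0,"wy":0,"wz":0}
    - {"dx":-0.5,"dy":0.7,"dz":0.2,"wx":0,"wy":0,"wz":0}
    - {"dx":-0.5,"dy":0.7,"dz":0.2,"wx":0,"wy":0,"wz":0}
    - {"dx":-0.5,"dy":0.7,"dz":0.2,"wx":0,"wy":0,"wz":0}
    - {"dx":-0.5,"dy":0.7,"dz":0.2,"wx":0,"wy":0,"wz":0}
    - {"dx":-0.5,"dy":0.7,"dz":0.2,"wx":0,"wy":0,"wz":0}
    - {"dx":-0.5,"dy":0.7,"dz":0.2,"wx":0,"wy":0,"wz":0}
    - {"dx":-0.5,"dy":0.7,"dz":0.2,"wx":0,"wy":0,"wz":0}
    - {"dx":-0.5,"dy":0.7,"dz":0.2,"wx":0,"wy":0,"wz":0}
    - {"dx":-0.5,"dy":0.7,"dz":0.2,"wx":0,"wy":0,"wz":0}
    - {"dx":-0.4,"dy":0.5,"dz":0.1,"wx":0,"wy":0,"wz":0}
    - {"dx":0,"dy":0,"dz":0,"wx":0,"wy":0,"wz":0}

```text
time_s: 11.45
tcp_pos: [0.6332, 0.0774, 0.1877]
eef_rot: [-87.5, 59.3, -98.2]
contact_force: [0.0, -0.1, -2.9]
gripper_width: 0.0102
```

Run:
```python
from h import *
rep();p,R,s=pose(); c=p[:2]+[-.017,-.0914]
print(c)
for n in('top','side'):
    _,d=snap(n,n+'6.png'); bowl(n,c,p[2]+.011,d)
a=cv2.imread('pics/top6.png')[140:320,190:370];b=cv2.imread('pics/side6.png')[130:330,220:420]
cv2.imwrite('pics/c8.png',cv2.hconcat([cv2.resize(a,(400,400)),cv2.resize(b,(400,400))]))
```

```text
t 11.45 p [0.6332 0.0774 0.1877] x [-0.073 -0.506 -0.859] y [ 0.165  0.844 -0.511] F [ 0.03 -0.07 -2.9 ] w 0.0102 j [  36.2   27.6  -10.5   22.2  -75.6 -147. ]
[ 0.61615093 -0.01402446]
top rim z 0.1958 slope [0.013 0.031] centre [ 0.6149 -0.0152] r 0.0975 n 31 31
side rim z 0.1918 slope [0.006 0.03 ] centre [ 0.6143 -0.0115] r 0.0977 n 24 24
```

View pics/c8.png

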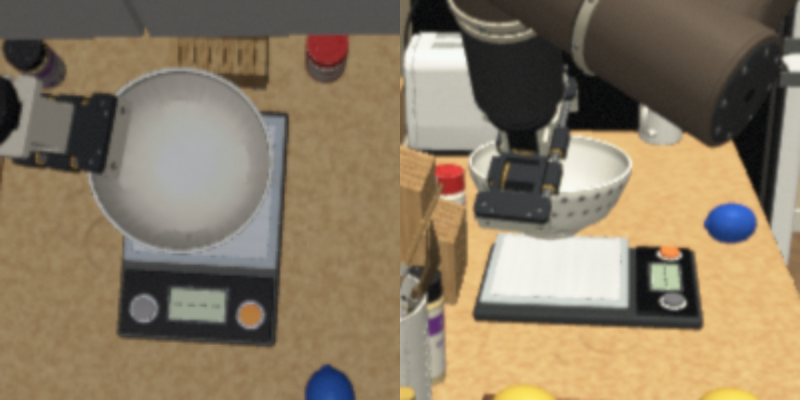

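Bowl centre is at about (0.6146, −0.0133) with the rim at 0.194, so I need a shift of (−11, −14) mm and a descent of about 65 mm. First part now, plus a small levelling turn.

Call:
arm_command:
  plan:
    - {"dx":0.2,"dy":0.1,"dz":-0.05,"wx":0,"wy":0,"wz":-0.05}
    - {"dx":0.4,"dy":0.1,"dz":-0.05,"wx":0,"wy":0,"wz":-0.06}
    - {"dx":0.4,"dy":0.1,"dz":-0.05,"wx":0,"wy":0,"wz":-0.06}
    - {"dx":0.4,"dy":0.1,"dz":-0.05,"wx":0,"wy":0,"wz":-0.06}
    - {"dx":0.4,"dy":0.1,"dz":-0.05,"wx":0,"wy":0,"wz":-0.06}
    - {"dx":0.4,"dy":0.1,"dz":-0.05,"wx":0,"wy":0,"wz":-0.06}
    - {"dx":0.4,"dy":0.1,"dz":-0.05,"wx":0,"wy":0,"wz":0}
    - {"dx":0.1,"dy":0,"dz":0,"wx":0,"wy":0,"wz":0}
    - {"dx":0,"dy":0,"dz":0,"wx":0,"wy":0,"wz":0}

```text
time_s: 12.3
tcp_pos: [0.6191, 0.0552, 0.1267]
eef_rot: [-88.2, 57.4, -99.1]
contact_force: [-0.2, 0.1, -2.9]
gripper_width: 0.0106
```

Run:
```python
from h import *
rep();p,R,s=pose(); c=p[:2]+[-.018,-.0905]
for n in('top','side'):
    _,d=snap(n,n+'7.png'); bowl(n,c,p[2]+.008,d)
print(np.round(R.T@np.array([0,0,-.01])/.02,3))
a=cv2.imread('pics/top7.png')[140:320,190:370];b=cv2.imread('pics/side7.png')[130:330,220:420]
cv2.imwrite('pics/c9.png',cv2.hconcat([cv2.resize(a,(400,400)),cv2.resize(b,(400,400))]))
```

```text
t 12.3 p [0.6191 0.0552 0.1267] x [-0.085 -0.533 -0.842] y [ 0.164  0.826 -0.539] F [-0.21  0.08 -2.85] w 0.0106 j [  35.6   29.9  -16.9   24.2  -69.2 -150.5]
top rim z 0.1376 slope [ 0.008 -0.005] centre [ 0.6001 -0.037 ] r 0.0974 n 31 31
side rim z 0.1343 slope [-0.003 -0.004] centre [ 0.6001 -0.0335] r 0.0976 n 24 25
[ 0.421  0.27  -0.009]
```

View pics/c9.png

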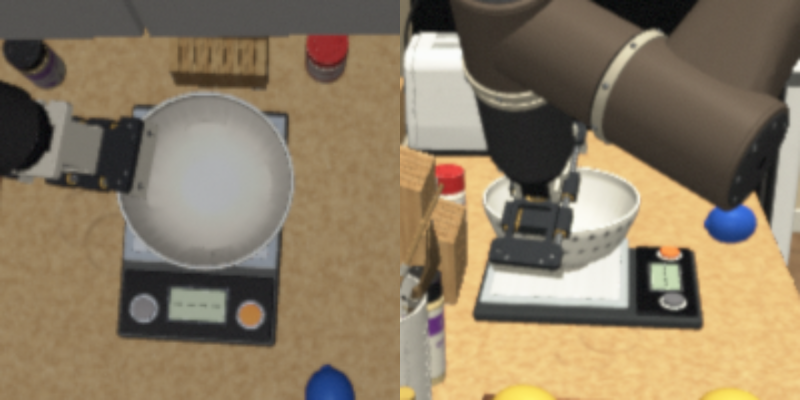

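Call:
arm_command:
  plan:
    - {"dx":-0.02,"dy":0.13,"dz":0.03,"wx":0,"wy":0,"wz":0}
    - {"dx":-0.02,"dy":0.13,"dz":0.03,"wx":0,"wy":0,"wz":0}
    - {"dx":-0.02,"dy":0.13,"dz":0.03,"wx":0,"wy":0,"wz":0}
    - {"dx":-0.02,"dy":0.13,"dz":0.03,"wx":0,"wy":0,"wz":0}
    - {"dx":0,"dy":0,"dz":0,"wx":0,"wy":0,"wz":0}

```text
time_s: 12.82
tcp_pos: [0.6257, 0.0668, 0.1246]
eef_rot: [-87.7, 57.5, -98.6]
contact_force: [-0.5, -0.0, -2.7]
gripper_width: 0.0104
```

Run:
```python
from h import *
rep();p,R,s=pose(); c=p[:2]+[-.018,-.0905]
for n in('top','side'):
    _,d=snap(n,n+'8.png'); bowl(n,c,p[2]+.008,d)
```

```text
t 12.82 p [0.6257 0.0668 0.1246] x [-0.081 -0.53  -0.844] y [ 0.166  0.828 -0.536] F [-0.51 -0.01 -2.69] w 0.0104 j [  36.1   30.7  -15.7   24.   -69.5 -150.8]
top rim z 0.1354 slope [0.006 0.001] centre [ 0.6067 -0.026 ] r 0.0974 n 31 31
side rim z 0.1322 slope [ 0.004 -0.001] centre [ 0.6066 -0.0224] r 0.0976 n 24 24
```

Call:
arm_command:
  plan:
    - {"dx":0.09,"dy":-0.01,"dz":-0.02,"wx":0,"wy":0,"wz":0}
    - {"dx":0.09,"dy":-0.01,"dz":-0.02,"wx":0,"wy":0,"wz":0}
    - {"dx":0.09,"dy":-0.01,"dz":-0.02,"wx":0,"wy":0,"wz":0}
    - {"dx":0,"dy":0,"dz":0,"wx":0,"wy":0,"wz":0}

```text
time_s: 13.25
tcp_pos: [0.6233, 0.0629, 0.1201]
eef_rot: [-87.8, 57.5, -98.7]
contact_force: [0.0, 0.1, -2.5]
gripper_width: 0.0102
```

Call:
arm_command:
  plan:
    - {"dx":0.04,"dy":0.03,"dz":0,"wx":0,"wy":0,"wz":0}
    - {"dx":0.04,"dy":0.03,"dz":0,"wx":0,"wy":0,"wz":0}

```text
time_s: 13.42
tcp_pos: [0.6238, 0.063, 0.1187]
eef_rot: [-87.6, 57.5, -98.6]
contact_force: [-0.9, 2.4, 1.8]
gripper_width: 0.0101
```

The plate has taken the bowl: force z went from −2.5 to +1.8 N, and the rim should be at about 0.129. I'll open the fingers.

Call:
arm_command:
  plan:
    - {"dx":0,"dy":0,"dz":0,"wx":0,"wy":0,"wz":0}
    - {"dx":0,"dy":0,"dz":0,"wx":0,"wy":0,"wz":0}
    - {"dx":0,"dy":0,"dz":0,"wx":0,"wy":0,"wz":0}
    - {"dx":0,"dy":0,"dz":0,"wx":0,"wy":0,"wz":0}
    - {"dx":0,"dy":0,"dz":0,"wx":0,"wy":0,"wz":0}
    - {"dx":0,"dy":0,"dz":0,"wx":0,"wy":0,"wz":0}
  fingers: 0.1

```text
time_s: 13.92
tcp_pos: [0.6241, 0.0623, 0.1203]
eef_rot: [-87.6, 57.4, -98.5]
contact_force: [-0.8, 0.9, 0.4]
gripper_width: 0.0386
```

Run:
```python
from h import *
rep();p,R,s=pose(); c=p[:2]+[-.018,-.0905]
for n in('top','side'):
    _,d=snap(n,n+'9.png'); bowl(n,c,.129,d)
a=cv2.imread('pics/top9.png')[140:320,190:370];b=cv2.imread('pics/side9.png')[130:330,220:420]
cv2.imwrite('pics/c10.png',cv2.hconcat([cv2.resize(a,(400,400)),cv2.resize(b,(400,400))]))
```

```text
t 13.92 p [0.6241 0.0623 0.1203] x [-0.079 -0.533 -0.843] y [ 0.166  0.826 -0.538] F [-0.79  0.9   0.36] w 0.0386 j [  35.9   30.7  -16.5   24.4  -68.7 -151.1]
top rim z 0.1307 slope [-0.002 -0.002] centre [ 0.6048 -0.0301] r 0.0974 n 31 31
side rim z 0.1267 slope [-0.006  0.005] centre [ 0.6051 -0.0267] r 0.098 n 23 23
```

View pics/c10.png

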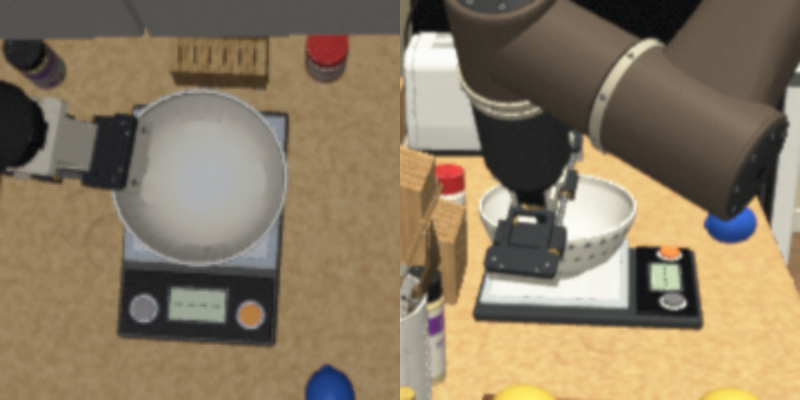

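The bowl stands level and centred: rim (0.605, −0.028) against the plate at about (0.604, −0.027). The scale's keys at (144,308) and (250,314) in the crop are clear. I'll retreat along the tool axis.

Call:
arm_command:
  plan:
    - {"dx":-0.4,"dy":0,"dz":0,"wx":0,"wy":0,"wz":0}
    - {"dx":-0.7,"dy":0,"dz":0,"wx":0,"wy":0,"wz":0}
    - {"dx":-1,"dy":0,"dz":0,"wx":0,"wy":0,"wz":0}
    - {"dx":-1,"dy":0,"dz":0,"wx":0,"wy":0,"wz":0}
    - {"dx":-1,"dy":0,"dz":0,"wx":0,"wy":0,"wz":0}
    - {"dx":-1,"dy":0,"dz":0,"wx":0,"wy":0,"wz":0}

```text
time_s: 14.52
tcp_pos: [0.63, 0.1165, 0.2078]
eef_rot: [-88.3, 57.1, -99.3]
contact_force: [1.1, -0.5, 0.2]
gripper_width: 0.0394
```

Run:
```python
from h import *
rep();p,R,s=pose(); c=np.array([.604,-.028])
for n in('top','side'):
    _,d=snap(n,n+'10.png'); bowl(n,c,.129,d)
jt=np.array([np.cos(np.radians(109.5)),np.sin(np.radians(109.5)),0]);RT=mk([0,0,-1],jt)
h=[.45,-.03,.22]; go(h,RT);plan(h,RT)
```

```text
t 14.52 p [0.63   0.1165 0.2078] x [-0.088 -0.536 -0.84 ] y [ 0.165  0.824 -0.543] F [ 1.13 -0.45  0.22] w 0.0394 j [  39.4   28.9   -6.1   21.2  -81.5 -148.6]
top rim z 0.1302 slope [ 0.001 -0.002] centre [ 0.6048 -0.03  ] r 0.0976 n 36 36
side rim z 0.1254 slope [-0.031  0.004] centre [ 0.6055 -0.0269] r 0.0982 n 23 23
shift now-axes [ 4.28 -7.9  -7.56] target-axes [ -0.51  -3.96 -11.04] turn [-6.46 -1.63  7.03]
11 rows
{"dx": 0.39, "dy": -0.72, "dz": -0.69, "wx": -0.59, "wy": -0.15, "wz": 0.64},
{"dx": 0.34, "dy": -0.7, "dz": -0.72, "wx": -0.59, "wy": -0.15, "wz": 0.64},
{"dx": 0.3, "dy": -0.69, "dz": -0.76, "wx": -0.59, "wy": -0.15, "wz": 0.64},
{"dx": 0.26, "dy": -0.66, "dz": -0.8, "wx": -0.59, "wy": -0.15, "wz": 0.64},
{"dx": 0.21, "dy": -0.64, "dz": -0.83, "wx": -0.59, "wy": -0.15, "wz": 0.64},
{"dx": 0.17, "dy": -0.61, "dz": -0.86, "wx": -0.59, "wy": -0.15, "wz": 0.64},
{"dx": 0.13, "dy": -0.57, "dz": -0.89, "wx": -0.59, "wy": -0.15, "wz": 0.64},
{"dx": 0.09, "dy": -0.54, "dz": -0.92, "wx": -0.59, "wy": -0.15, "wz": 0.64},
{"dx": 0.05, "dy": -0.5, "dz": -0.94, "wx": -0.59, "wy": -0.15, "wz": 0.64},
{"dx": 0.02, "dy": -0.45, "dz": -0.97, "wx": -0.59, "wy": -0.15, "wz": 0.64},
{"dx": -0.01, "dy": -0.41, "dz": -0.99, "wx": -0.59, "wy": -0.15, "wz": 0.64},
```

Call:
arm_command:
  plan:
    - {"dx":0,"dy":-0.7,"dz":-0.7,"wx":-0.6,"wy":-0.15,"wz":0.64}
    - {"dx":0.1,"dy":-0.7,"dz":-0.7,"wx":-0.6,"wy":-0.15,"wz":0.64}
    - {"dx":0.2,"dy":-0.7,"dz":-0.75,"wx":-0.6,"wy":-0.15,"wz":0.64}
    - {"dx":0.2,"dy":-0.65,"dz":-0.8,"wx":-0.6,"wy":-0.15,"wz":0.64}
    - {"dx":0.2,"dy":-0.65,"dz":-0.8,"wx":-0.6,"wy":-0.15,"wz":0.64}
    - {"dx":0.1,"dy":-0.6,"dz":-0.85,"wx":-0.6,"wy":-0.15,"wz":0.64}
    - {"dx":0.1,"dy":-0.6,"dz":-0.9,"wx":-0.6,"wy":-0.15,"wz":0.64}
    - {"dx":0,"dy":-0.55,"dz":-0.9,"wx":-0.6,"wy":-0.15,"wz":0.64}
    - {"dx":0,"dy":-0.5,"dz":-0.95,"wx":-0.6,"wy":-0.15,"wz":0.64}
    - {"dx":0,"dy":-0.45,"dz":-1,"wx":-0.6,"wy":-0.15,"wz":0.64}
    - {"dx":0,"dy":-0.4,"dz":-1,"wx":-0.6,"wy":-0.15,"wz":0.64}
  fingers: 1
  force: 20

```text
time_s: 15.53
tcp_pos: [0.4459, -0.0245, 0.2348]
eef_rot: [85.3, 88.8, 107.4]
contact_force: [0.4, 0.2, 0.7]
gripper_width: 0.0004
```

```bash
cat >> h.py <<'E'
jt=np.array([np.cos(np.radians(109.5)),np.sin(np.radians(109.5)),0]);RT=mk([0,0,-1],jt)
PT=np.array([.450,-.0825,.045])
E
python3 - <<'E'
from h import *
rep();go(PT+[0,0,.1],RT)
E
```

```text
t 15.53 p [ 0.4459 -0.0245  0.2348] x [-0.006  0.02  -1.   ] y [-0.376  0.927  0.021] F [0.41 0.2  0.72] w 0.0004 j [ 21.2  -1.2 -26.   -1.3 -65.1 -88.6]
shift now-axes [ 4.43 -2.86 -0.91] target-axes [ 4.49 -2.8  -0.78] turn [ 0.56  0.02 -0.26]
```

Call:
arm_command:
  plan:
    - {"dx":0.8,"dy":-0.7,"dz":-0.2,"wx":0.14,"wy":0,"wz":-0.06}
    - {"dx":0.9,"dy":-0.7,"dz":-0.2,"wx":0.14,"wy":0,"wz":-0.06}
    - {"dx":0.9,"dy":-0.7,"dz":-0.2,"wx":0.14,"wy":0,"wz":-0.06}
    - {"dx":0.9,"dy":-0.7,"dz":-0.2,"wx":0.14,"wy":0,"wz":-0.06}
    - {"dx":0,"dy":0,"dz":0,"wx":0,"wy":0,"wz":0}

```text
time_s: 15.95
tcp_pos: [0.4479, -0.0865, 0.1657]
eef_rot: [24.9, 89.1, 44.2]
contact_force: [-0.6, 0.6, -0.2]
gripper_width: 0.0006
```

Run:
```python
from h import *
rep();go(PT+[0,0,.03],RT)
for n in('top','side'): snap(n,n+'11.png')
a=cv2.imread('pics/top11.png')[160:340,190:370];b=cv2.imread('pics/side11.png')[130:330,220:420]
cv2.imwrite('pics/c11.png',cv2.hconcat([cv2.resize(a,(400,400)),cv2.resize(b,(400,400))]))
```

```text
t 15.95 p [ 0.4479 -0.0865  0.1657] x [ 0.011  0.011 -1.   ] y [-0.331  0.944  0.006] F [-0.65  0.62 -0.21] w 0.0006 j [ 13.5   3.  -31.9  -0.5 -54.3 -83.9]
shift now-axes [4.54 0.13 0.11] target-axes [4.54 0.15 0.17] turn [-0.04  0.17 -0.08]
```

View pics/c11.png

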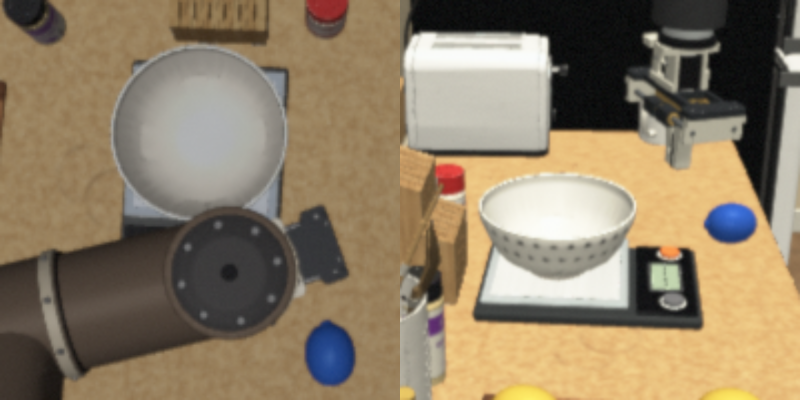

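The tool is above the key with its narrow side facing the bowl. I'll descend to about 30 mm above the key.

Call:
arm_command:
  plan:
    - {"dx":0.9,"dy":0.03,"dz":0,"wx":0,"wy":0.1,"wz":0}
    - {"dx":0.9,"dy":0.03,"dz":0,"wx":0,"wy":0,"wz":0}
    - {"dx":0.9,"dy":0.03,"dz":0,"wx":0,"wy":0,"wz":0}
    - {"dx":0.9,"dy":0.03,"dz":0,"wx":0,"wy":0,"wz":0}
    - {"dx":0.4,"dy":0,"dz":0,"wx":0,"wy":0,"wz":0}
    - {"dx":0,"dy":0,"dz":0,"wx":0,"wy":0,"wz":0}

```text
time_s: 16.55
tcp_pos: [0.4565, -0.078, 0.0938]
eef_rot: [6.8, 88.7, 26.5]
contact_force: [-0.4, 0.9, 0.1]
gripper_width: 0.0004
```

Run:
```python
from h import *
rep();go(PT,RT)
for n in('top','side'): snap(n,n+'12.png')
a=cv2.imread('pics/top12.png')[180:330,215:365];b=cv2.imread('pics/side12.png')[180:330,270:420]
cv2.imwrite('pics/c12.png',cv2.hconcat([cv2.resize(a,(400,400)),cv2.resize(b,(400,400))]))
```

```text
t 16.55 p [ 0.4565 -0.078   0.0938] x [ 0.02  0.01 -1.  ] y [-0.338  0.941  0.003] F [-0.43  0.87  0.11] w 0.0004 j [ 14.5   8.7 -37.   -0.4 -43.  -84.5]
shift now-axes [ 2.43 -0.11 -0.43] target-axes [ 2.44 -0.1  -0.38] turn [ 0.05  0.28 -0.03]
```

View pics/c12.png

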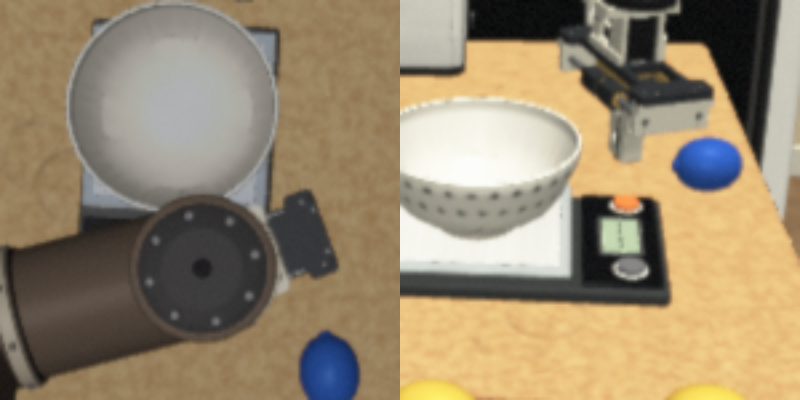

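Call:
arm_command:
  plan:
    - {"dx":0.4,"dy":-0.05,"dz":-0.3,"wx":0,"wy":0.3,"wz":0}
    - {"dx":0.5,"dy":-0.05,"dz":-0.3,"wx":0,"wy":0.1,"wz":0}
    - {"dx":0.5,"dy":0,"dz":-0.1,"wx":0,"wy":0,"wz":0}
    - {"dx":0,"dy":0,"dz":0,"wx":0,"wy":0,"wz":0}

```text
time_s: 16.98
tcp_pos: [0.4464, -0.0844, 0.0685]
eef_rot: [166.5, 89.7, -173.7]
contact_force: [-1.9, -1.0, -0.8]
gripper_width: 0.0002
```

Run:
```python
from h import *
rep();go(PT,RT)
```

```text
t 16.98 p [ 0.4464 -0.0844  0.0685] x [-0.005 -0.001 -1.   ] y [-0.339  0.941  0.001] F [-1.86 -0.96 -0.78] w 0.0002 j [ 14.2  10.9 -38.8  -0.1 -40.5 -84.4]
shift now-axes [1.17 0.03 0.21] target-axes [1.18 0.03 0.2 ] turn [ 0.07 -0.06 -0.01]
```

Call:
arm_command:
  plan:
    - {"dx":0.3,"dy":0,"dz":0.05,"wx":0,"wy":0,"wz":0}
    - {"dx":0.3,"dy":0,"dz":0.05,"wx":0,"wy":0,"wz":0}
    - {"dx":0.3,"dy":0,"dz":0,"wx":0,"wy":0,"wz":0}
    - {"dx":0,"dy":0,"dz":0,"wx":0,"wy":0,"wz":0}

```text
time_s: 17.32
tcp_pos: [0.4485, -0.0841, 0.0493]
eef_rot: [170.0, 89.7, -170.2]
contact_force: [0.6, 0.2, 0.1]
gripper_width: 0.0003
```

Run:
```python
from h import *
rep();go(PT,RT)
for n in('side',): snap(n,n+'13.png')
b=cv2.imread('pics/side13.png')[200:300,310:410]
cv2.imwrite('pics/c13.png',cv2.resize(b,(500,500),interpolation=cv2.INTER_CUBIC))
```

```text
t 17.32 p [ 0.4485 -0.0841  0.0493] x [-0.004 -0.001 -1.   ] y [-0.339  0.941  0.001] F [0.61 0.18 0.06] w 0.0003 j [ 14.2  12.9 -39.7  -0.  -37.6 -84.4]
shift now-axes [0.21 0.05 0.1 ] target-axes [0.21 0.05 0.1 ] turn [ 0.07 -0.05 -0.01]
```

View pics/c13.png

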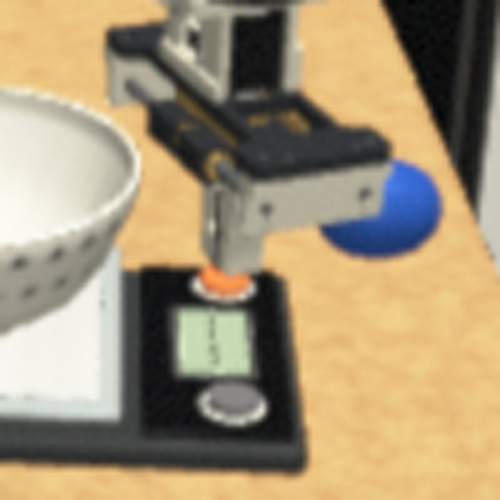

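The fingertips are right over the orange key. I'll press gently.

Call:
arm_command:
  plan:
    - {"dx":0.12,"dy":0,"dz":0.03,"wx":0,"wy":0,"wz":0}
    - {"dx":0.12,"dy":0,"dz":0.03,"wx":0,"wy":0,"wz":0}
    - {"dx":0.12,"dy":0,"dz":0,"wx":0,"wy":0,"wz":0}

```text
time_s: 17.62
tcp_pos: [0.4506, -0.0836, 0.0427]
eef_rot: [175.2, 89.8, -165.0]
contact_force: [-0.7, -0.5, 1.7]
gripper_width: 0.0006
```

Call:
arm_command:
  plan:
    - {"dx":0.12,"dy":0,"dz":0,"wx":0,"wy":0,"wz":0}

```text
time_s: 17.7
tcp_pos: [0.4506, -0.0836, 0.0402]
eef_rot: [175.2, 89.8, -164.9]
contact_force: [-1.5, 0.7, 6.3]
gripper_width: 0.0006
```

Call:
arm_command:
  plan:
    - {"dx":0.05,"dy":0,"dz":0,"wx":0,"wy":0,"wz":0}
    - {"dx":0,"dy":0,"dz":0,"wx":0,"wy":0,"wz":0}

```text
time_s: 17.87
tcp_pos: [0.4506, -0.0836, 0.0403]
eef_rot: [-177.0, 89.8, -157.1]
contact_force: [-3.1, 0.4, 3.6]
gripper_width: 0.0004
```

Run:
```python
from h import *
rep()
snap('side','side14.png');_,d=snap('top','top14.png');bowl('top',np.array([.604,-.028]),.129,d)
b=cv2.imread('pics/side14.png')[200:300,310:410]
cv2.imwrite('pics/c14.png',cv2.resize(b,(500,500),interpolation=cv2.INTER_CUBIC))
```

```text
t 17.87 p [ 0.4506 -0.0836  0.0403] x [-0.003 -0.001 -1.   ] y [-0.34  0.94 -0.  ] F [-3.1   0.36  3.56] w 0.0004 j [ 14.3  14.  -40.1   0.  -36.1 -84.4]
top rim z 0.1305 slope [-0.  0.] centre [ 0.605 -0.03 ] r 0.0975 n 33 33
```

View pics/c14.png

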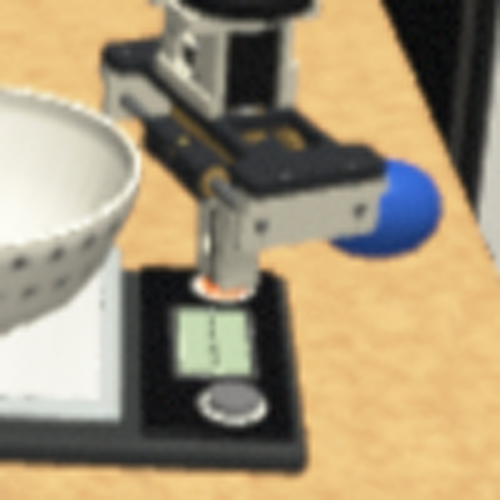

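Call:
arm_command:
  plan:
    - {"dx":0.1,"dy":0,"dz":0,"wx":0,"wy":0,"wz":0}

```text
time_s: 18.05
tcp_pos: [0.4507, -0.0837, 0.0394]
eef_rot: [-168.3, 89.8, -148.3]
contact_force: [-13.6, 5.5, 43.6]
gripper_width: 0.0006
```

Hard stop reached (force rose sharply), so the key is fully down. I'll lift off at once.

Call:
arm_command:
  plan:
    - {"dx":-0.3,"dy":0,"dz":0,"wx":0,"wy":0,"wz":0}
    - {"dx":-0.8,"dy":0,"dz":0,"wx":0,"wy":0,"wz":0}
    - {"dx":-1,"dy":0,"dz":0,"wx":0,"wy":0,"wz":0}
    - {"dx":-1,"dy":0,"dz":0,"wx":0,"wy":0,"wz":0}
    - {"dx":-1,"dy":0,"dz":0,"wx":0,"wy":0,"wz":0}
    - {"dx":-1,"dy":0,"dz":0,"wx":0,"wy":0,"wz":0}
    - {"dx":-1,"dy":0,"dz":0,"wx":0,"wy":0,"wz":0}
    - {"dx":-1,"dy":0,"dz":0,"wx":0,"wy":0,"wz":0}
    - {"dx":-1,"dy":0,"dz":0,"wx":0,"wy":0,"wz":0}

```text
time_s: 18.8
tcp_pos: [0.4487, -0.0835, 0.205]
eef_rot: [174.6, 89.5, -165.5]
contact_force: [0.6, 0.2, 0.2]
gripper_width: 0.0003
```

```bash
cat >> h.py <<'E'
def lem(ax): # jaw perpendicular to axis deg, pointing +y
    a=np.radians(ax-90); return mk([0,0,-1],[np.cos(a),np.sin(a),0])
E
python3 - <<'E'
from h import *
rep()
_,d=snap('top','top15.png');bowl('top',np.array([.604,-.028]),.129,d)
snap('side','side15.png')
im=cv2.imread('pics/top15.png')
a=cv2.imread('pics/side15.png')[190:310,240:420];cv2.imwrite('pics/c15.png',cv2.hconcat([cv2.resize(a,(450,300)),cv2.resize(im[190:320,120:185],(150,300))]))
# lemon axis via masks
for q in['lemon_a_center','lime_center']:
    for o in r.cut_out('top',q):
        ys,xs=np.nonzero(o['mask']);g=np.array([ray('top',(x,y),.044)[:2] for x,y in zip(xs,ys)])
        w,V=np.linalg.eigh(np.cov(g.T));ax=V[:,1];print(q,round(o['score'],2),o['bbox'],g.mean(0).round(4),np.degrees(np.arctan2(ax[1],ax[0])).round(1),(np.sqrt(w)*4).round(4))
R1=lem(169); B=np.array([.4295,.3033,.2]); go(B,R1);plan(B,R1)
E
```

```text
t 18.8 p [ 0.4487 -0.0835  0.205 ] x [-0.008 -0.002 -1.   ] y [-0.341  0.94   0.001] F [0.59 0.24 0.18] w 0.0003 j [ 14.3   1.3 -28.2   0.  -61.  -84.4]
top rim z 0.1303 slope [ 0.003 -0.002] centre [ 0.6051 -0.03  ] r 0.0973 n 30 30
lemon_a_center 0.73 [147.5, 202.3, 22.5, 24.3] [0.6357 0.2985] 168.8 [0.0578 0.0785]
lime_center 0.55 [142.8, 238.1, 16.7, 22.8] [0.5373 0.3189] 172.4 [0.0517 0.0585]
shift now-axes [ 0.19 18.51  5.67] target-axes [ 0.21 18.79 -4.64] turn [ 6.75 -0.09  0.01]
20 rows
{"dx": 0.01, "dy": 0.93, "dz": 0.28, "wx": 0.34, "wy": 0, "wz": 0},
{"dx": 0.01, "dy": 0.93, "dz": 0.26, "wx": 0.34, "wy": 0, "wz": 0},
{"dx": 0.01, "dy": 0.94, "dz": 0.23, "wx": 0.34, "wy": 0, "wz": 0},
{"dx": 0.01, "dy": 0.95, "dz": 0.21, "wx": 0.34, "wy": 0, "wz": 0},
{"dx": 0.01, "dy": 0.95, "dz": 0.18, "wx": 0.34, "wy": 0, "wz": 0},
{"dx": 0.01, "dy": 0.96, "dz": 0.16, "wx": 0.34, "wy": 0, "wz": 0},
{"dx": 0.01, "dy": 0.96, "dz": 0.13, "wx": 0.34, "wy": 0, "wz": 0},
{"dx": 0.01, "dy": 0.96, "dz": 0.1, "wx": 0.34, "wy": 0, "wz": 0},
{"dx": 0.01, "dy": 0.96, "dz": 0.08, "wx": 0.34, "wy": 0, "wz": 0},
{"dx": 0.01, "dy": 0.97, "dz": 0.05, "wx": 0.34, "wy": 0, "wz": 0},
{"dx": 0.01, "dy": 0.97, "dz": 0.03, "wx": 0.34, "wy": 0, "wz": 0},
{"dx": 0.01, "dy": 0.97, "dz": 0, "wx": 0.34, "wy": 0, "wz": 0},
{"dx": 0.01, "dy": 0.97, "dz": -0.03, "wx": 0.34, "wy": 0, "wz": 0},
{"dx": 0.01, "dy": 0.97, "dz": -0.05, "wx": 0.34, "wy": 0, "wz": 0},
{"dx": 0.01, "dy": 0.96, "dz": -0.08, "wx": 0.34, "wy": 0, "wz": 0},
{"dx": 0.01, "dy": 0.96, "dz": -0.1, "wx": 0.34, "wy": 0, "wz": 0},
{"dx": 0.01, "dy": 0.96, "dz": -0.13, "wx": 0.34, "wy": 0, "wz": 0},
{"dx": 0.01, "dy": 0.96, "dz": -0.16, "wx": 0.34, "wy": 0, "wz": 0},
{"dx": 0.01, "dy": 0.95, "dz": -0.18, "wx": 0.34, "wy": 0, "wz": 0},
{"dx": 0.01, "dy": 0.95, "dz": -0.21, "wx": 0.34, "wy": 0, "wz": 0},
```

View pics/c15.png

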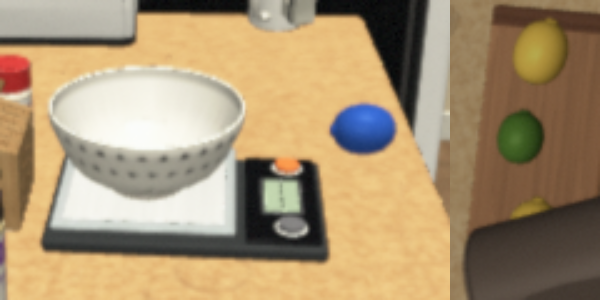

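Key back up, bowl in place. The two yellow fruits at px (159,212) and (156,290) are the lemons. The blue one at px (338,320) is the look-alike, and the green one between the lemons is the lime. I'll go to the near lemon (B) with the gripper open.

Call:
arm_command:
  plan:
    - {"dx":0,"dy":0.9,"dz":0.3,"wx":0.3,"wy":0,"wz":0}
    - {"dx":0,"dy":0.95,"dz":0.3,"wx":0.3,"wy":0,"wz":0}
    - {"dx":0,"dy":0.95,"dz":0.2,"wx":0.3,"wy":0,"wz":0}
    - {"dx":0,"dy":0.95,"dz":0.2,"wx":0.35,"wy":0,"wz":0}
    - {"dx":0,"dy":0.95,"dz":0.2,"wx":0.35,"wy":0,"wz":0}
    - {"dx":0,"dy":0.95,"dz":0.15,"wx":0.35,"wy":0,"wz":0}
    - {"dx":0,"dy":0.95,"dz":0.1,"wx":0.35,"wy":0,"wz":0}
    - {"dx":0,"dy":0.95,"dz":0.1,"wx":0.35,"wy":0,"wz":0}
    - {"dx":0,"dy":0.95,"dz":0.1,"wx":0.35,"wy":0,"wz":0}
    - {"dx":0,"dy":0.95,"dz":0.05,"wx":0.35,"wy":0,"wz":0}
    - {"dx":0,"dy":0.95,"dz":0,"wx":0.35,"wy":0,"wz":0}
    - {"dx":0,"dy":0.95,"dz":0,"wx":0.35,"wy":0,"wz":0}
    - {"dx":0,"dy":0.95,"dz":0,"wx":0.35,"wy":0,"wz":0}
    - {"dx":0,"dy":0.95,"dz":-0.05,"wx":0.35,"wy":0,"wz":0}
    - {"dx":0,"dy":0.95,"dz":-0.1,"wx":0.35,"wy":0,"wz":0}
    - {"dx":0,"dy":0.95,"dz":-0.1,"wx":0.35,"wy":0,"wz":0}
    - {"dx":0,"dy":0.95,"dz":-0.15,"wx":0.35,"wy":0,"wz":0}
    - {"dx":0,"dy":0.9,"dz":-0.15,"wx":0.35,"wy":0,"wz":0}
  fingers: -1

```text
time_s: 20.5
tcp_pos: [0.422, 0.2686, 0.1788]
eef_rot: [-142.9, 87.6, -153.0]
contact_force: [1.0, -0.5, -0.2]
gripper_width: 0.0876
```

Run:
```python
from h import *
rep(); B=np.array([.4295,.3033,.12]); go(B,lem(170))
```

```text
t 20.5 p [0.422  0.2686 0.1788] x [-0.038 -0.019 -0.999] y [ 0.175  0.984 -0.025] F [ 0.99 -0.53 -0.21] w 0.0876 j [  54.1    8.3  -23.5   -1.3  -60.3 -153.6]
shift now-axes [2.89 1.85 0.16] target-axes [2.94 1.78 0.07] turn [-0.02 -0.42  0.32]
```

Call:
arm_command:
  plan:
    - {"dx":0.7,"dy":0.6,"dz":0.05,"wx":0,"wy":-0.14,"wz":0.1}
    - {"dx":0.7,"dy":0.6,"dz":0.05,"wx":0,"wy":-0.14,"wz":0.1}
    - {"dx":0.7,"dy":0.6,"dz":0.05,"wx":0,"wy":-0.14,"wz":0.1}
    - {"dx":0,"dy":0,"dz":0,"wx":0,"wy":0,"wz":0}

```text
time_s: 20.83
tcp_pos: [0.429, 0.3066, 0.1296]
eef_rot: [-104.7, 89.7, -114.7]
contact_force: [-1.2, -0.4, -0.8]
gripper_width: 0.0878
```

Run:
```python
from h import *
rep(); B=np.array([.4295,.3033,.038]); go(B,lem(170))
for n in('top','side'): snap(n,n+'16.png')
a=cv2.imread('pics/top16.png')[180:330,80:230];b=cv2.imread('pics/side16.png')[270:420,270:420]
cv2.imwrite('pics/c16.png',cv2.hconcat([cv2.resize(a,(400,400)),cv2.resize(b,(400,400))]))
```

```text
t 20.83 p [0.429  0.3066 0.1296] x [-0.002 -0.005 -1.   ] y [ 0.175  0.985 -0.005] F [-1.18 -0.36 -0.84] w 0.0878 j [ 5.69e+01  1.26e+01 -2.61e+01  1.00e-01 -5.17e+01 -1.57e+02]
shift now-axes [ 4.58 -0.13  0.06] target-axes [ 4.58 -0.16  0.05] turn [-0.02 -0.02  0.06]
```

View pics/c16.png

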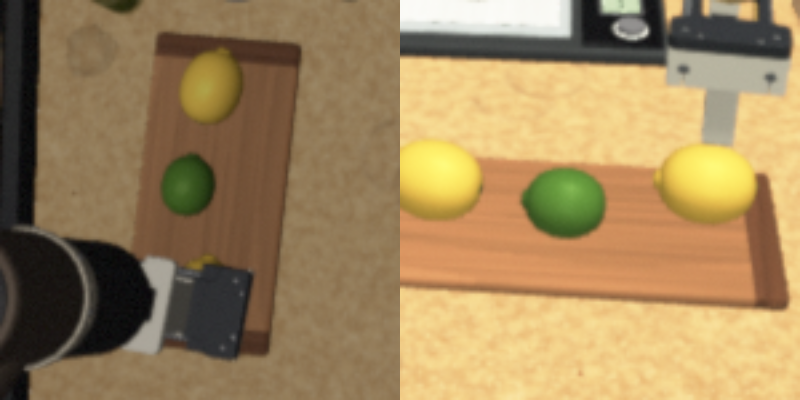

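Fingers straddle lemon B (top crop (205,270); side crop (706,183)). I'll descend and grip.

Call:
arm_command:
  plan:
    - {"dx":0.7,"dy":-0.05,"dz":0,"wx":0,"wy":0,"wz":0}
    - {"dx":1,"dy":-0.05,"dz":0,"wx":0,"wy":0,"wz":0}
    - {"dx":1,"dy":-0.05,"dz":0,"wx":0,"wy":0,"wz":0}
    - {"dx":1,"dy":0,"dz":0.05,"wx":0,"wy":0,"wz":0}
    - {"dx":0.6,"dy":0,"dz":0,"wx":0,"wy":0,"wz":0}
    - {"dx":0,"dy":0,"dz":0,"wx":0,"wy":0,"wz":0}

```text
time_s: 21.43
tcp_pos: [0.4316, 0.3008, 0.0472]
eef_rot: [-21.3, 89.9, -31.4]
contact_force: [-0.6, -0.7, -0.5]
gripper_width: 0.0875
```

Run:
```python
from h import *
rep(); B=np.array([.4295,.3033,.037]); go(B,lem(170))
```

```text
t 21.43 p [0.4316 0.3008 0.0472] x [ 0.001 -0.001 -1.   ] y [ 0.176  0.984 -0.   ] F [-0.56 -0.71 -0.51] w 0.0875 j [ 5.630e+01  1.860e+01 -3.140e+01  1.000e-01 -4.000e+01 -1.565e+02]
shift now-axes [ 0.51  0.1  -0.13] target-axes [ 0.51  0.1  -0.12] turn [-0.03  0.01  0.  ]
```

Call:
arm_command:
  plan:
    - {"dx":0.4,"dy":0.1,"dz":-0.1,"wx":0,"wy":0,"wz":0}
    - {"dx":0.1,"dy":0,"dz":0,"wx":0,"wy":0,"wz":0}
    - {"dx":0,"dy":0,"dz":0,"wx":0,"wy":0,"wz":0}
    - {"dx":0,"dy":0,"dz":0,"wx":0,"wy":0,"wz":0}
    - {"dx":0,"dy":0,"dz":0,"wx":0,"wy":0,"wz":0}
    - {"dx":0,"dy":0,"dz":0,"wx":0,"wy":0,"wz":0}
    - {"dx":0,"dy":0,"dz":0,"wx":0,"wy":0,"wz":0}
    - {"dx":0,"dy":0,"dz":0,"wx":0,"wy":0,"wz":0}
  fingers: 1
  force: 15

```text
time_s: 22.1
tcp_pos: [0.4315, 0.3041, 0.0409]
eef_rot: [52.7, 89.7, 42.5]
contact_force: [0.0, 0.2, -2.3]
gripper_width: 0.0592
```

Run:
```python
from h import *
rep()
```

```text
t 22.1 p [0.4315 0.3041 0.0409] x [ 0.004  0.004 -1.   ] y [0.176 0.984 0.004] F [ 0.04  0.16 -2.27] w 0.0592 j [ 5.650e+01  1.910e+01 -3.180e+01  1.000e-01 -3.880e+01 -1.568e+02]
```

Gripped at 59 mm. I'll lift.

Call:
arm_command:
  plan:
    - {"dx":0,"dy":0,"dz":0,"wx":0,"wy":0,"wz":0}
    - {"dx":-0.4,"dy":0,"dz":0,"wx":0,"wy":0,"wz":0}
    - {"dx":-0.8,"dy":0,"dz":0,"wx":0,"wy":0,"wz":0}
    - {"dx":-1,"dy":0,"dz":0,"wx":0,"wy":0,"wz":0}
    - {"dx":-1,"dy":0,"dz":0,"wx":0,"wy":0,"wz":0}
    - {"dx":-1,"dy":0,"dz":0,"wx":0,"wy":0,"wz":0}
    - {"dx":-1,"dy":0,"dz":0,"wx":0,"wy":0,"wz":0}
    - {"dx":-1,"dy":0,"dz":0,"wx":0,"wy":0,"wz":0}
    - {"dx":-1,"dy":0,"dz":0,"wx":0,"wy":0,"wz":0}
    - {"dx":-1,"dy":0,"dz":0,"wx":0,"wy":0,"wz":0}
    - {"dx":-1,"dy":0,"dz":0,"wx":0,"wy":0,"wz":0}

```text
time_s: 23.02
tcp_pos: [0.4277, 0.2996, 0.2333]
eef_rot: [-112.5, 89.7, -122.7]
contact_force: [0.4, 0.4, -1.7]
gripper_width: 0.0593
```

Run:
```python
from h import *
rep();p,R,s=pose();plan([.605,-.04,.215],lem(170))
```

```text
t 23.02 p [0.4277 0.2996 0.2333] x [-0.003 -0.004 -1.   ] y [ 0.177  0.984 -0.005] F [ 0.4   0.41 -1.66] w 0.0593 j [  56.6    6.5  -18.6    0.   -65.3 -156.8]
16 rows
{"dx": 0.06, "dy": -0.95, "dz": 0.73, "wx": 0, "wy": 0, "wz": 0},
{"dx": 0.06, "dy": -0.95, "dz": 0.73, "wx": 0, "wy": 0, "wz": 0},
{"dx": 0.06, "dy": -0.95, "dz": 0.73, "wx": 0, "wy": 0, "wz": 0},
{"dx": 0.06, "dy": -0.95, "dz": 0.73, "wx": 0, "wy": 0, "wz": 0},
{"dx": 0.06, "dy": -0.95, "dz": 0.73, "wx": 0, "wy": 0, "wz": 0},
{"dx": 0.06, "dy": -0.95, "dz": 0.73, "wx": 0, "wy": 0, "wz": 0},
{"dx": 0.06, "dy": -0.95, "dz": 0.73, "wx": 0, "wy": 0, "wz": 0},
{"dx": 0.06, "dy": -0.95, "dz": 0.73, "wx": 0, "wy": 0, "wz": 0},
{"dx": 0.06, "dy": -0.95, "dz": 0.73, "wx": 0, "wy": 0, "wz": 0},
{"dx": 0.06, "dy": -0.95, "dz": 0.73, "wx": 0, "wy": 0, "wz": 0},
{"dx": 0.06, "dy": -0.95, "dz": 0.73, "wx": 0, "wy": 0, "wz": 0},
{"dx": 0.06, "dy": -0.95, "dz": 0.73, "wx": 0, "wy": 0, "wz": 0},
{"dx": 0.06, "dy": -0.95, "dz": 0.73, "wx": 0, "wy": 0, "wz": 0},
{"dx": 0.06, "dy": -0.95, "dz": 0.73, "wx": 0, "wy": 0, "wz": 0},
{"dx": 0.06, "dy": -0.95, "dz": 0.73, "wx": 0, "wy": 0, "wz": 0},
{"dx": 0.06, "dy": -0.95, "dz": 0.73, "wx": 0, "wy": 0, "wz": 0},
```

Call:
arm_command:
  plan:
    - {"dx":0,"dy":-0.4,"dz":0.3,"wx":0,"wy":0,"wz":0}
    - {"dx":0,"dy":-0.8,"dz":0.6,"wx":0,"wy":0,"wz":0}
    - {"dx":0,"dy":-0.95,"dz":0.75,"wx":0,"wy":0,"wz":0}
    - {"dx":0,"dy":-0.95,"dz":0.75,"wx":0,"wy":0,"wz":0}
    - {"dx":0,"dy":-0.95,"dz":0.75,"wx":0,"wy":0,"wz":0}
    - {"dx":0,"dy":-0.95,"dz":0.75,"wx":0,"wy":0,"wz":0}
    - {"dx":0,"dy":-0.95,"dz":0.75,"wx":0,"wy":0,"wz":0}
    - {"dx":0,"dy":-0.95,"dz":0.75,"wx":0,"wy":0,"wz":0}
    - {"dx":0,"dy":-0.95,"dz":0.75,"wx":0,"wy":0,"wz":0}
    - {"dx":0,"dy":-0.95,"dz":0.75,"wx":0,"wy":0,"wz":0}
    - {"dx":0,"dy":-0.95,"dz":0.75,"wx":0,"wy":0,"wz":0}
    - {"dx":0,"dy":-0.95,"dz":0.75,"wx":0,"wy":0,"wz":0}
    - {"dx":0,"dy":-0.95,"dz":0.75,"wx":0,"wy":0,"wz":0}
    - {"dx":0,"dy":-0.95,"dz":0.75,"wx":0,"wy":0,"wz":0}
    - {"dx":0,"dy":-0.9,"dz":0.7,"wx":0,"wy":0,"wz":0}
    - {"dx":0,"dy":-0.6,"dz":0.4,"wx":0,"wy":0,"wz":0}
    - {"dx":0,"dy":0,"dz":0,"wx":0,"wy":0,"wz":0}

```text
time_s: 24.43
tcp_pos: [0.5981, -0.035, 0.2415]
eef_rot: [99.5, 89.7, 89.5]
contact_force: [-0.9, -0.4, -0.7]
gripper_width: 0.0595
```

Run:
```python
from h import *
rep();go([.605,-.04,.15],lem(170))
for n in('top','side'): snap(n,n+'17.png')
a=cv2.imread('pics/top17.png')[140:320,190:370];b=cv2.imread('pics/side17.png')[130:330,220:420]
cv2.imwrite('pics/c17.png',cv2.hconcat([cv2.resize(a,(400,400)),cv2.resize(b,(400,400))]))
```

```text
t 24.43 p [ 0.5981 -0.035   0.2415] x [ 0.     0.005 -1.   ] y [0.173 0.985 0.005] F [-0.94 -0.42 -0.73] w 0.0595 j [  15.1   13.3   -8.8   -0.3  -67.8 -115. ]
shift now-axes [ 4.57 -0.21  0.39] target-axes [ 4.57 -0.19  0.38] turn [ 0.01 -0.01 -0.06]
```

View pics/c17.png

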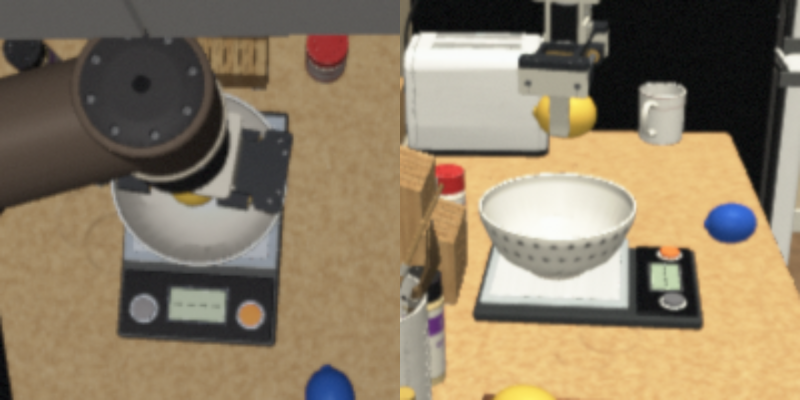

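Call:
arm_command:
  plan:
    - {"dx":0.5,"dy":-0.05,"dz":0.1,"wx":0,"wy":0,"wz":0}
    - {"dx":0.9,"dy":-0.05,"dz":0.1,"wx":0,"wy":0,"wz":0}
    - {"dx":0.9,"dy":-0.05,"dz":0.1,"wx":0,"wy":0,"wz":0}
    - {"dx":0.9,"dy":-0.05,"dz":0.1,"wx":0,"wy":0,"wz":0}
    - {"dx":0.9,"dy":0,"dz":0,"wx":0,"wy":0,"wz":0}
    - {"dx":0.5,"dy":0,"dz":0,"wx":0,"wy":0,"wz":0}
    - {"dx":0,"dy":0,"dz":0,"wx":0,"wy":0,"wz":0}

```text
time_s: 25.12
tcp_pos: [0.6027, -0.0332, 0.1447]
eef_rot: [82.5, 89.5, 72.8]
contact_force: [-0.5, 0.2, -1.7]
gripper_width: 0.0592
```

Run:
```python
from h import *
rep();go([.605,-.04,.10],lem(170))
```

```text
t 25.12 p [ 0.6027 -0.0332  0.1447] x [ 0.002  0.008 -1.   ] y [0.167 0.986 0.008] F [-0.54  0.19 -1.74] w 0.0592 j [  15.1   18.1  -15.6   -0.5  -56.  -114.5]
shift now-axes [ 2.23 -0.33  0.17] target-axes [ 2.23 -0.32  0.17] turn [ 0.08  0.01 -0.1 ]
```

Call:
arm_command:
  plan:
    - {"dx":0.45,"dy":-0.1,"dz":0.05,"wx":0,"wy":0,"wz":-0.05}
    - {"dx":0.45,"dy":-0.1,"dz":0.05,"wx":0,"wy":0,"wz":-0.05}
    - {"dx":0.45,"dy":-0.1,"dz":0.05,"wx":0,"wy":0,"wz":0}
    - {"dx":0.45,"dy":-0.1,"dz":0,"wx":0,"wy":0,"wz":0}
    - {"dx":0.3,"dy":0,"dz":0,"wx":0,"wy":0,"wz":0}
    - {"dx":0,"dy":0,"dz":0,"wx":0,"wy":0,"wz":0}

```text
time_s: 25.62
tcp_pos: [0.6055, -0.0408, 0.1006]
eef_rot: [-2.7, 89.8, -12.1]
contact_force: [0.6, 0.4, -2.2]
gripper_width: 0.0594
```

Run:
```python
from h import *
rep();go([.605,-.04,.096],lem(170))
_,d=snap('top','top18.png');snap('side','side18.png')
a=cv2.imread('pics/top18.png')[140:320,190:370];b=cv2.imread('pics/side18.png')[130:330,220:420]
cv2.imwrite('pics/c18.png',cv2.hconcat([cv2.resize(a,(400,400)),cv2.resize(b,(400,400))]))
```

```text
t 25.62 p [ 0.6055 -0.0408  0.1006] x [ 0.004 -0.001 -1.   ] y [ 0.164  0.986 -0.   ] F [ 0.63  0.38 -2.2 ] w 0.0594 j [ 1.460e+01  2.090e+01 -1.830e+01  1.000e-01 -5.050e+01 -1.142e+02]
shift now-axes [ 0.23  0.04 -0.03] target-axes [ 0.23  0.04 -0.03] turn [0.12 0.05 0.  ]
```

View pics/c18.png

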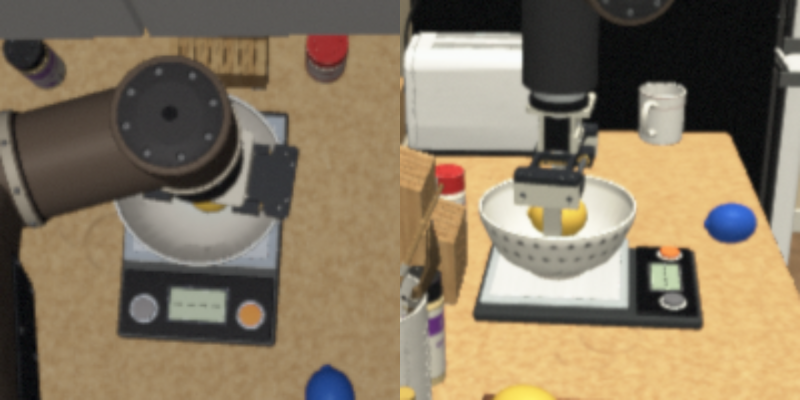

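Call:
arm_command:
  plan:
    - {"dx":0.05,"dy":0.2,"dz":0,"wx":0,"wy":0,"wz":0}
    - {"dx":0,"dy":0.2,"dz":0,"wx":0,"wy":0,"wz":0}
    - {"dx":0,"dy":0,"dz":0,"wx":0,"wy":0,"wz":0}

```text
time_s: 25.97
tcp_pos: [0.6085, -0.0323, 0.1021]
eef_rot: [5.3, 89.6, -4.1]
contact_force: [0.8, -0.3, -1.2]
gripper_width: 0.0591
```

Call:
arm_command:
  plan:
    - {"dx":0,"dy":0,"dz":0,"wx":0,"wy":0,"wz":0}
    - {"dx":0,"dy":0,"dz":0,"wx":0,"wy":0,"wz":0}
    - {"dx":0,"dy":0,"dz":0,"wx":0,"wy":0,"wz":0}
    - {"dx":0,"dy":0,"dz":0,"wx":0,"wy":0,"wz":0}
  fingers: -0.5

```text
time_s: 26.3
tcp_pos: [0.6099, -0.0314, 0.1041]
eef_rot: [8.8, 89.4, -0.6]
contact_force: [0.4, 0.0, 0.4]
gripper_width: 0.0655
```

Run:
```python
from h import *
rep()
_,d=snap('top','top19.png');bowl('top',np.array([.604,-.028]),.129,d);snap('side','side19.png')
a=cv2.imread('pics/top19.png')[140:320,190:370];b=cv2.imread('pics/side19.png')[130:330,220:420]
cv2.imwrite('pics/c19.png',cv2.hconcat([cv2.resize(a,(400,400)),cv2.resize(b,(400,400))]))
```

```text
t 26.3 p [ 0.6099 -0.0314  0.1041] x [ 0.011 -0.    -1.   ] y [0.163 0.987 0.002] F [0.37 0.02 0.38] w 0.0655 j [  15.5   20.8  -18.     0.2  -50.6 -115. ]
top rim z 0.1292 slope [-0.012 -0.007] centre [ 0.6049 -0.0303] r 0.0975 n 21 21
```

View pics/c19.png

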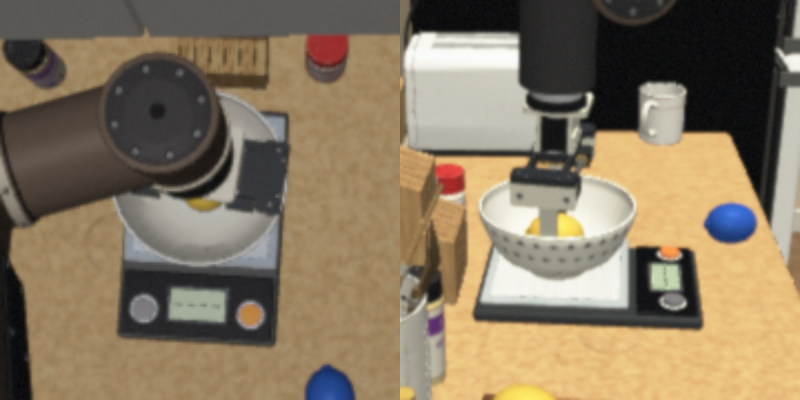

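Lemon B has settled on the bowl floor. I'll retreat straight up.

Call:
arm_command:
  plan:
    - {"dx":-0.4,"dy":0,"dz":0,"wx":0,"wy":0,"wz":0}
    - {"dx":-0.8,"dy":0,"dz":0,"wx":0,"wy":0,"wz":0}
    - {"dx":-1,"dy":0,"dz":0,"wx":0,"wy":0,"wz":0}
    - {"dx":-1,"dy":0,"dz":0,"wx":0,"wy":0,"wz":0}
    - {"dx":-1,"dy":0,"dz":0,"wx":0,"wy":0,"wz":0}
    - {"dx":-1,"dy":0,"dz":0,"wx":0,"wy":0,"wz":0}

```text
time_s: 26.9
tcp_pos: [0.6056, -0.0325, 0.2093]
eef_rot: [-51.5, 89.9, -61.0]
contact_force: [0.3, -0.8, -0.0]
gripper_width: 0.0659
```

Run:
```python
from h import *
rep();go([.636,.2985,.19],lem(167));plan([.636,.2985,.19],lem(167))
```

```text
t 26.9 p [ 0.6056 -0.0325  0.2093] x [ 0.001 -0.002 -1.   ] y [ 0.164  0.986 -0.002] F [ 0.31 -0.78 -0.01] w 0.0659 j [ 1.54e+01  1.52e+01 -1.08e+01  1.00e-01 -6.39e+01 -1.15e+02]
shift now-axes [ 0.93 16.58 -1.22] target-axes [ 0.96 16.47 -2.24] turn [0.77 0.02 0.02]
17 rows
{"dx": 0.05, "dy": 0.98, "dz": -0.07, "wx": 0.05, "wy": 0, "wz": 0},
{"dx": 0.05, "dy": 0.97, "dz": -0.08, "wx": 0.05, "wy": 0, "wz": 0},
{"dx": 0.06, "dy": 0.97, "dz": -0.08, "wx": 0.05, "wy": 0, "wz": 0},
{"dx": 0.06, "dy": 0.97, "dz": -0.08, "wx": 0.05, "wy": 0, "wz": 0},
{"dx": 0.06, "dy": 0.97, "dz": -0.09, "wx": 0.05, "wy": 0, "wz": 0},
{"dx": 0.06, "dy": 0.97, "dz": -0.09, "wx": 0.05, "wy": 0, "wz": 0},
{"dx": 0.06, "dy": 0.97, "dz": -0.09, "wx": 0.05, "wy": 0, "wz": 0},
{"dx": 0.06, "dy": 0.97, "dz": -0.1, "wx": 0.05, "wy": 0, "wz": 0},
{"dx": 0.06, "dy": 0.97, "dz": -0.1, "wx": 0.05, "wy": 0, "wz": 0},
{"dx": 0.06, "dy": 0.97, "dz": -0.1, "wx": 0.05, "wy": 0, "wz": 0},
{"dx": 0.06, "dy": 0.97, "dz": -0.11, "wx": 0.05, "wy": 0, "wz": 0},
{"dx": 0.06, "dy": 0.97, "dz": -0.11, "wx": 0.05, "wy": 0, "wz": 0},
{"dx": 0.06, "dy": 0.97, "dz": -0.11, "wx": 0.05, "wy": 0, "wz": 0},
{"dx": 0.06, "dy": 0.97, "dz": -0.12, "wx": 0.05, "wy": 0, "wz": 0},
{"dx": 0.06, "dy": 0.97, "dz": -0.12, "wx": 0.05, "wy": 0, "wz": 0},
{"dx": 0.06, "dy": 0.97, "dz": -0.12, "wx": 0.05, "wy": 0, "wz": 0},
{"dx": 0.06, "dy": 0.97, "dz": -0.13, "wx": 0.05, "wy": 0, "wz": 0},
```

Run:
```python
from h import *
P=np.concatenate([pts(n,np.load(n+'0.npy')).reshape(-1,3) for n in('top','side')])
for y0 in np.arange(.1,.5,.04):
    m=(P[:,1]>y0)&(P[:,1]<y0+.04)&(P[:,2]>.085)&(P[:,2]<.6)&(P[:,0]>.55)&(P[:,0]<.9);q=P[m]
    if len(q): print(round(y0,2),len(q),'minx',np.percentile(q[:,0],2).round(3),'maxz',q[:,2].max().round(3),'minx z>.2',q[q[:,2]>.2][:,0].min(initial=9).round(3))
```

```text
0.1 948 minx 0.793 maxz 0.6 minx z>.2 0.785
0.14 1652 minx 0.732 maxz 0.6 minx z>.2 0.785
0.18 2002 minx 0.735 maxz 0.6 minx z>.2 0.72
0.22 2934 minx 0.735 maxz 0.6 minx z>.2 0.719
0.26 3593 minx 0.733 maxz 0.6 minx z>.2 0.725
0.3 6899 minx 0.72 maxz 0.6 minx z>.2 0.71
0.34 3460 minx 0.716 maxz 0.6 minx z>.2 0.711
0.38 2528 minx 0.726 maxz 0.6 minx z>.2 0.769
0.42 2003 minx 0.746 maxz 0.6 minx z>.2 0.898
0.46 2125 minx 0.892 maxz 0.6 minx z>.2 0.891
```

Call:
arm_command:
  plan:
    - {"dx":0,"dy":0.5,"dz":-0.05,"wx":0.05,"wy":0,"wz":0}
    - {"dx":0,"dy":0.95,"dz":-0.1,"wx":0.05,"wy":0,"wz":0}
    - {"dx":0,"dy":0.95,"dz":-0.1,"wx":0.05,"wy":0,"wz":0}
    - {"dx":0,"dy":0.95,"dz":-0.1,"wx":0.05,"wy":0,"wz":0}
    - {"dx":0,"dy":0.95,"dz":-0.1,"wx":0.05,"wy":0,"wz":0}
    - {"dx":0,"dy":0.95,"dz":-0.1,"wx":0.05,"wy":0,"wz":0}
    - {"dx":0,"dy":0.95,"dz":-0.1,"wx":0.05,"wy":0,"wz":0}
  fingers: -1

```text
time_s: 27.48
tcp_pos: [0.6177, 0.0935, 0.2209]
eef_rot: [12.5, 89.1, 1.0]
contact_force: [-0.6, 0.4, 0.6]
gripper_width: 0.0873
```

```bash
cat >> h.py <<'E'
def lemA(): 
    a=np.radians(77); return mk([.1,0,-1],[np.cos(a),np.sin(a),0])
PA=np.array([.636,.299,.037])
E
python3 - <<'E'
from h import *
rep();go(PA+[-.012,0,.12],lemA());plan(PA+[-.012,0,.12],lemA())
E
```

```text
t 27.48 p [0.6177 0.0935 0.2209] x [ 0.015  0.    -1.   ] y [0.199 0.98  0.003] F [-0.64  0.42  0.62] w 0.0873 j [  26.7   16.    -8.3    0.4  -65.  -128.4]
shift now-axes [ 3.2  10.12 -1.78] target-axes [ 3.21 10.02 -2.31] turn [ 0.32 -1.03  0.22]
11 rows
{"dx": 0.29, "dy": 0.92, "dz": -0.16, "wx": 0.03, "wy": -0.09, "wz": 0.02},
{"dx": 0.29, "dy": 0.92, "dz": -0.17, "wx": 0.03, "wy": -0.09, "wz": 0.02},
{"dx": 0.29, "dy": 0.92, "dz": -0.17, "wx": 0.03, "wy": -0.09, "wz": 0.02},
{"dx": 0.29, "dy": 0.92, "dz": -0.17, "wx": 0.03, "wy": -0.09, "wz": 0.02},
{"dx": 0.29, "dy": 0.92, "dz": -0.18, "wx": 0.03, "wy": -0.09, "wz": 0.02},
{"dx": 0.29, "dy": 0.92, "dz": -0.18, "wx": 0.03, "wy": -0.09, "wz": 0.02},
{"dx": 0.29, "dy": 0.92, "dz": -0.19, "wx": 0.03, "wy": -0.09, "wz": 0.02},
{"dx": 0.29, "dy": 0.91, "dz": -0.19, "wx": 0.03, "wy": -0.09, "wz": 0.02},
{"dx": 0.29, "dy": 0.91, "dz": -0.2, "wx": 0.03, "wy": -0.09, "wz": 0.02},
{"dx": 0.29, "dy": 0.91, "dz": -0.2, "wx": 0.03, "wy": -0.09, "wz": 0.02},
{"dx": 0.29, "dy": 0.91, "dz": -0.21, "wx": 0.03, "wy": -0.09, "wz": 0.02},
```

Call:
arm_command:
  plan:
    - {"dx":0,"dy":0.9,"dz":-0.15,"wx":0.03,"wy":-0.1,"wz":0.02}
    - {"dx":0,"dy":0.9,"dz":-0.15,"wx":0.03,"wy":-0.1,"wz":0.02}
    - {"dx":0.2,"dy":0.9,"dz":-0.15,"wx":0.03,"wy":-0.1,"wz":0.02}
    - {"dx":0.2,"dy":0.9,"dz":-0.15,"wx":0.03,"wy":-0.1,"wz":0.02}
    - {"dx":0.3,"dy":0.9,"dz":-0.15,"wx":0.03,"wy":-0.1,"wz":0.02}
    - {"dx":0.3,"dy":0.9,"dz":-0.15,"wx":0.03,"wy":-0.1,"wz":0.02}
    - {"dx":0.4,"dy":0.9,"dz":-0.2,"wx":0.03,"wy":-0.1,"wz":0.02}
    - {"dx":0.4,"dy":0.9,"dz":-0.2,"wx":0.03,"wy":-0.1,"wz":0.02}
    - {"dx":0.5,"dy":0.9,"dz":-0.2,"wx":0.03,"wy":-0.1,"wz":0.02}
    - {"dx":0.5,"dy":0.9,"dz":-0.2,"wx":0.03,"wy":-0.1,"wz":0.02}
    - {"dx":0,"dy":0.4,"dz":0,"wx":0,"wy":0,"wz":0}
    - {"dx":0,"dy":0,"dz":0,"wx":0,"wy":0,"wz":0}

```text
time_s: 28.48
tcp_pos: [0.6279, 0.2988, 0.1691]
eef_rot: [13.9, 83.9, 1.0]
contact_force: [0.8, 0.5, 0.6]
gripper_width: 0.0873
```

Run:
```python
from h import *
rep();go(PA,lemA());go(PA-lemA()[:,0]*.07,lemA())
for n in('top','side'): snap(n,n+'20.png')
a=cv2.imread('pics/top20.png')[150:330,80:260];b=cv2.imread('pics/side20.png')[220:420,200:400]
cv2.imwrite('pics/c20.png',cv2.hconcat([cv2.resize(a,(400,400)),cv2.resize(b,(400,400))]))
```

```text
t 28.48 p [0.6279 0.2988 0.1691] x [ 0.106  0.002 -0.994] y [0.221 0.975 0.025] F [0.76 0.53 0.62] w 0.0873 j [  43.7   22.    -8.8    5.   -54.9 -149.2]
shift now-axes [ 6.61 -0.07 -0.29] target-axes [ 6.61 -0.05 -0.25] turn [ 0.02  0.07 -0.04]
shift now-axes [ 3.11 -0.06 -0.27] target-axes [ 3.11 -0.05 -0.25] turn [ 0.02  0.07 -0.04]
```

View pics/c20.png

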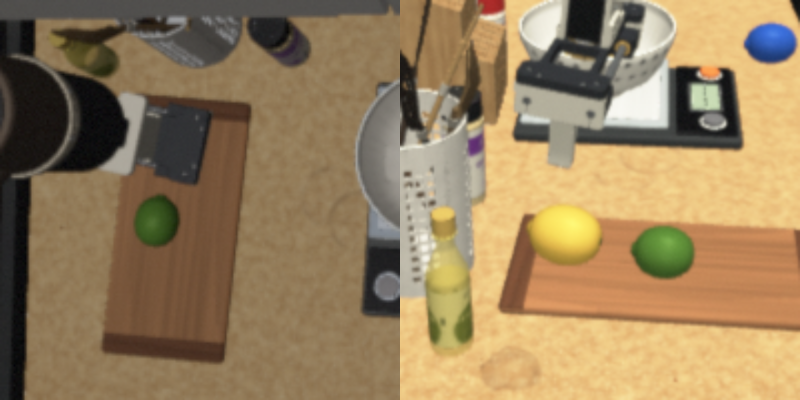

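Lined up over lemon A, with the lime clear of the jaws. I'll descend.

Call:
arm_command:
  plan:
    - {"dx":0.8,"dy":0,"dz":-0.1,"wx":0,"wy":0,"wz":0}
    - {"dx":1,"dy":0,"dz":-0.05,"wx":0,"wy":0,"wz":0}
    - {"dx":1,"dy":0,"dz":-0.05,"wx":0,"wy":0,"wz":0}
    - {"dx":1,"dy":0,"dz":0,"wx":0,"wy":0,"wz":0}
    - {"dx":0.8,"dy":0,"dz":0,"wx":0,"wy":0,"wz":0}
    - {"dx":0.5,"dy":0,"dz":0,"wx":0,"wy":0,"wz":0}
    - {"dx":0,"dy":0,"dz":0,"wx":0,"wy":0,"wz":0}

```text
time_s: 29.17
tcp_pos: [0.639, 0.2933, 0.0722]
eef_rot: [17.2, 83.5, 4.0]
contact_force: [0.4, -0.3, -1.4]
gripper_width: 0.0881
```

Run:
```python
from h import *
rep();go(PA,lemA())
```

```text
t 29.17 p [0.639  0.2933 0.0722] x [ 0.113  0.008 -0.994] y [0.227 0.973 0.033] F [ 0.42 -0.31 -1.4 ] w 0.0881 j [  42.6   27.6  -14.4    5.9  -43.1 -150. ]
shift now-axes [ 1.73  0.18 -0.4 ] target-axes [ 1.74  0.21 -0.38] turn [-0.07  0.14 -0.13]
```

Call:
arm_command:
  plan:
    - {"dx":0.6,"dy":0.15,"dz":-0.1,"wx":0,"wy":0.1,"wz":-0.1}
    - {"dx":0.6,"dy":0.15,"dz":-0.1,"wx":0,"wy":0,"wz":0}
    - {"dx":0.5,"dy":0.05,"dz":-0.1,"wx":0,"wy":0,"wz":0}
    - {"dx":0,"dy":0,"dz":0,"wx":0,"wy":0,"wz":0}

```text
time_s: 29.5
tcp_pos: [0.6403, 0.302, 0.0386]
eef_rot: [15.4, 83.9, 2.1]
contact_force: [-0.5, -1.2, -0.8]
gripper_width: 0.0876
```

Run:
```python
from h import *
rep();go(PA,lemA())
```

```text
t 29.5 p [0.6403 0.302  0.0386] x [ 0.106  0.004 -0.994] y [0.23  0.973 0.028] F [-0.53 -1.21 -0.79] w 0.0876 j [  43.    30.3  -14.9    6.2  -40.3 -150.9]
shift now-axes [ 0.06 -0.2  -0.18] target-axes [ 0.06 -0.19 -0.18] turn [-0.1   0.07 -0.06]
```

Call:
arm_command:
  plan:
    - {"dx":0.05,"dy":-0.15,"dz":-0.15,"wx":0,"wy":0,"wz":0}
    - {"dx":0,"dy":0,"dz":0,"wx":0,"wy":0,"wz":0}
    - {"dx":0,"dy":0,"dz":0,"wx":0,"wy":0,"wz":0}
    - {"dx":0,"dy":0,"dz":0,"wx":0,"wy":0,"wz":0}
    - {"dx":0,"dy":0,"dz":0,"wx":0,"wy":0,"wz":0}
    - {"dx":0,"dy":0,"dz":0,"wx":0,"wy":0,"wz":0}
    - {"dx":0,"dy":0,"dz":0,"wx":0,"wy":0,"wz":0}
    - {"dx":0,"dy":0,"dz":0,"wx":0,"wy":0,"wz":0}
    - {"dx":0,"dy":0,"dz":0,"wx":0,"wy":0,"wz":0}
  fingers: 1
  force: 15

```text
time_s: 30.25
tcp_pos: [0.6364, 0.3004, 0.0384]
eef_rot: [15.9, 83.9, 2.6]
contact_force: [-0.6, -0.4, -1.5]
gripper_width: 0.06
```

Call:
arm_command:
  plan:
    - {"dx":-0.4,"dy":0,"dz":0,"wx":0,"wy":0,"wz":0}
    - {"dx":-0.8,"dy":0,"dz":0,"wx":0,"wy":0,"wz":0}
    - {"dx":-1,"dy":0,"dz":0,"wx":0,"wy":0,"wz":0}
    - {"dx":-1,"dy":0,"dz":0,"wx":0,"wy":0,"wz":0}
    - {"dx":-1,"dy":0,"dz":0,"wx":0,"wy":0,"wz":0}
    - {"dx":-1,"dy":0,"dz":0,"wx":0,"wy":0,"wz":0}
    - {"dx":-1,"dy":0,"dz":0,"wx":0,"wy":0,"wz":0}
    - {"dx":-1,"dy":0,"dz":0,"wx":0,"wy":0,"wz":0}
    - {"dx":-1,"dy":0,"dz":0,"wx":0,"wy":0,"wz":0}
    - {"dx":-1,"dy":0,"dz":0,"wx":0,"wy":0,"wz":0}
    - {"dx":-0.6,"dy":0,"dz":0,"wx":0,"wy":0,"wz":0}

```text
time_s: 31.17
tcp_pos: [0.612, 0.2971, 0.2433]
eef_rot: [13.7, 84.2, 0.3]
contact_force: [0.4, 0.3, -1.0]
gripper_width: 0.0599
```

Run:
```python
from h import *
rep()
for n in('top','side'):
    _,d=snap(n,n+'21.png'); P=pts(n,d); np.save(n+'21.npy',d)
    im=cv2.imread('pics/%s21.png'%n);m=(cv2.inRange(cv2.cvtColor(im,cv2.COLOR_BGR2HSV),(20,120,60),(32,255,255))>0)&(np.hypot(P[...,0]-.605,P[...,1]+.029)<.09)&(P[...,2]<.14)
    q=P[m]
    if len(q)>5: print(n,len(q),'mean',q.mean(0).round(4),'min',q.min(0).round(3),'max',q.max(0).round(3))
a=cv2.imread('pics/top21.png')[150:330,190:370];b=cv2.imread('pics/side21.png')[130:380,200:450]
cv2.imwrite('pics/c21.png',cv2.hconcat([cv2.resize(a,(400,400)),cv2.resize(b,(400,400))]))
```

```text
t 31.17 p [0.612  0.2971 0.2433] x [ 0.101  0.001 -0.995] y [0.23  0.973 0.024] F [ 0.44  0.34 -1.04] w 0.0599 j [  44.5   17.8   -4.7    4.5  -63.5 -149.7]
top 472 mean [ 0.6064 -0.0353  0.1017] min [ 0.573 -0.06   0.085] max [ 0.645 -0.009  0.115]
```

View pics/c21.png

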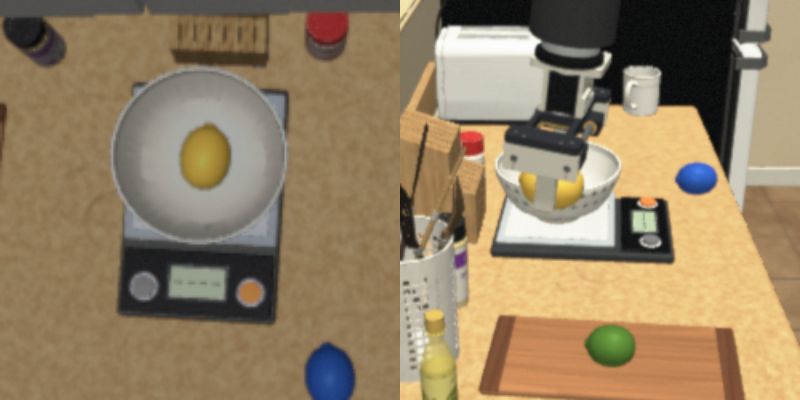

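Lemon A is held at 60 mm and the lime is untouched. Lemon B lies in the bowl at about (0.606, −0.035). I'll carry A to just left of it.

Run:
```python
from h import *
p,R,s=pose();go([.605,-.007,.235],R)
```

```text
shift now-axes [  0.37 -14.92   3.1 ] target-axes [  0.37 -14.92   3.1 ] turn [0. 0. 0.]
```

Call:
arm_command:
  plan:
    - {"dx":0,"dy":-0.4,"dz":0.1,"wx":0,"wy":0,"wz":0}
    - {"dx":0,"dy":-0.8,"dz":0.15,"wx":0,"wy":0,"wz":0}
    - {"dx":0,"dy":-1,"dz":0.2,"wx":0,"wy":0,"wz":0}
    - {"dx":0,"dy":-1,"dz":0.2,"wx":0,"wy":0,"wz":0}
    - {"dx":0,"dy":-1,"dz":0.2,"wx":0,"wy":0,"wz":0}
    - {"dx":0,"dy":-1,"dz":0.2,"wx":0,"wy":0,"wz":0}
    - {"dx":0,"dy":-1,"dz":0.2,"wx":0,"wy":0,"wz":0}
    - {"dx":0,"dy":-1,"dz":0.2,"wx":0,"wy":0,"wz":0}
    - {"dx":0,"dy":-1,"dz":0.2,"wx":0,"wy":0,"wz":0}
    - {"dx":0,"dy":-1,"dz":0.2,"wx":0,"wy":0,"wz":0}
    - {"dx":0,"dy":-1,"dz":0.2,"wx":0,"wy":0,"wz":0}
    - {"dx":0,"dy":-1,"dz":0.2,"wx":0,"wy":0,"wz":0}
    - {"dx":0,"dy":-1,"dz":0.2,"wx":0,"wy":0,"wz":0}
    - {"dx":0,"dy":-0.9,"dz":0.2,"wx":0,"wy":0,"wz":0}
    - {"dx":0,"dy":-0.6,"dz":0.1,"wx":0,"wy":0,"wz":0}
    - {"dx":0,"dy":0,"dz":0,"wx":0,"wy":0,"wz":0}

```text
time_s: 32.6
tcp_pos: [0.5858, -0.0156, 0.2247]
eef_rot: [6.0, 85.7, -7.6]
contact_force: [0.4, 0.1, -0.6]
gripper_width: 0.0601
```

Run:
```python
from h import *
rep();p,R,s=pose();go([.605,-.007,.17],R)
```

```text
t 32.6 p [ 0.5858 -0.0156  0.2247] x [ 0.074 -0.01  -0.997] y [0.236 0.972 0.008] F [ 0.44  0.11 -0.63] w 0.0601 j [  18.8   10.2  -16.3    2.2  -59.7 -123.5]
shift now-axes [2.79 0.63 0.63] target-axes [2.79 0.63 0.63] turn [0. 0. 0.]
```

Call:
arm_command:
  plan:
    - {"dx":0.5,"dy":0.15,"dz":0.15,"wx":0,"wy":0,"wz":0}
    - {"dx":0.7,"dy":0.15,"dz":0.15,"wx":0,"wy":0,"wz":0}
    - {"dx":0.7,"dy":0.15,"dz":0.15,"wx":0,"wy":0,"wz":0}
    - {"dx":0.6,"dy":0.15,"dz":0.15,"wx":0,"wy":0,"wz":0}
    - {"dx":0,"dy":0,"dz":0,"wx":0,"wy":0,"wz":0}

```text
time_s: 33.02
tcp_pos: [0.6034, -0.0079, 0.1703]
eef_rot: [6.4, 85.8, -7.4]
contact_force: [-0.4, 0.5, -2.1]
gripper_width: 0.0601
```

Run:
```python
from h import *
rep();p,R,s=pose();go([.605,-.007,.136],R)
for n in('top','side'): snap(n,n+'22.png')
a=cv2.imread('pics/top22.png')[150:330,190:370];b=cv2.imread('pics/side22.png')[130:330,220:420]
cv2.imwrite('pics/c22.png',cv2.hconcat([cv2.resize(a,(400,400)),cv2.resize(b,(400,400))]))
```

```text
t 33.02 p [ 0.6034 -0.0079  0.1703] x [ 0.072 -0.009 -0.997] y [0.239 0.971 0.008] F [-0.42  0.48 -2.06] w 0.0601 j [  19.    14.5  -18.4    2.3  -53.4 -124.1]
shift now-axes [ 1.72  0.05 -0.06] target-axes [ 1.72  0.05 -0.06] turn [0. 0. 0.]
```

View pics/c22.png

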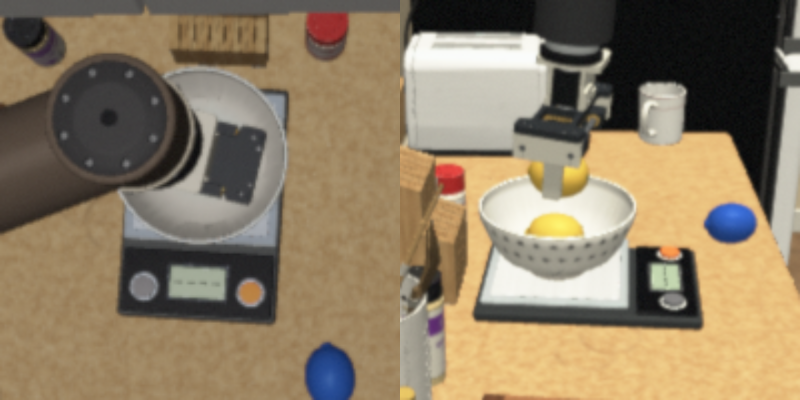

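Call:
arm_command:
  plan:
    - {"dx":0.35,"dy":0,"dz":0,"wx":0,"wy":0,"wz":0}
    - {"dx":0.35,"dy":0,"dz":0,"wx":0,"wy":0,"wz":0}
    - {"dx":0.35,"dy":0,"dz":0,"wx":0,"wy":0,"wz":0}
    - {"dx":0.35,"dy":0,"dz":0,"wx":0,"wy":0,"wz":0}
    - {"dx":0.2,"dy":0,"dz":0,"wx":0,"wy":0,"wz":0}
    - {"dx":0,"dy":0,"dz":0,"wx":0,"wy":0,"wz":0}

```text
time_s: 33.62
tcp_pos: [0.607, -0.0074, 0.1396]
eef_rot: [7.5, 85.5, -6.2]
contact_force: [0.0, -0.2, -1.7]
gripper_width: 0.0599
```

Run:
```python
from h import *
rep();p,R,s=pose();go([.605,-.007,.13],R)
_,d=snap('top','top23.png');bowl('top',np.array([.604,-.028]),.129,d)
snap('side','side23.png')
b=cv2.imread('pics/side23.png')[180:300,240:420]
cv2.imwrite('pics/c23.png',cv2.resize(b,(720,480)))
```

```text
t 33.62 p [ 0.607  -0.0074  0.1396] x [ 0.078 -0.008 -0.997] y [0.237 0.972 0.01 ] F [ 0.04 -0.22 -1.68] w 0.0599 j [  18.9   16.3  -20.4    2.5  -49.2 -124.2]
shift now-axes [ 0.47 -0.01 -0.14] target-axes [ 0.47 -0.01 -0.14] turn [0. 0. 0.]
top rim z 0.1297 slope [-0.008 -0.006] centre [ 0.6048 -0.0301] r 0.0975 n 28 28
```

View pics/c23.png

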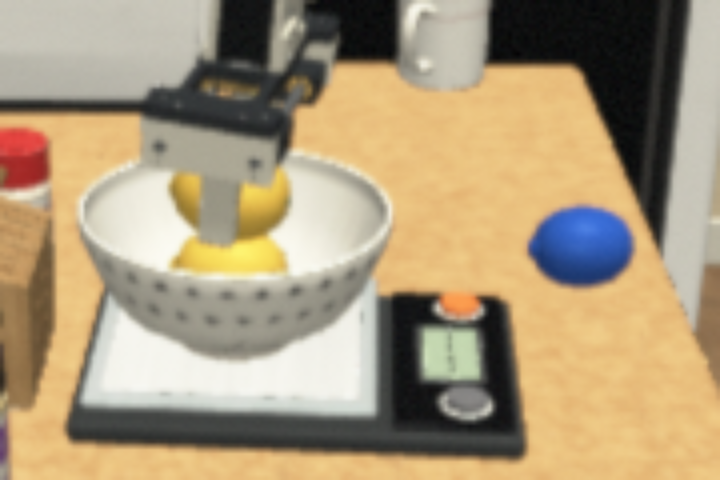

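Call:
arm_command:
  plan:
    - {"dx":0.12,"dy":0,"dz":-0.05,"wx":0,"wy":0,"wz":0}
    - {"dx":0.12,"dy":0,"dz":-0.05,"wx":0,"wy":0,"wz":0}
    - {"dx":0,"dy":0,"dz":0,"wx":0,"wy":0,"wz":0}

```text
time_s: 33.97
tcp_pos: [0.6063, -0.0069, 0.136]
eef_rot: [8.0, 85.4, -5.7]
contact_force: [-0.1, -0.2, -1.1]
gripper_width: 0.0601
```

Call:
arm_command:
  plan:
    - {"dx":0.1,"dy":0,"dz":0,"wx":0,"wy":0,"wz":0}
    - {"dx":0.05,"dy":0,"dz":0,"wx":0,"wy":0,"wz":0}

```text
time_s: 34.13
tcp_pos: [0.6068, -0.0068, 0.1334]
eef_rot: [8.2, 85.3, -5.5]
contact_force: [0.2, -0.0, -0.9]
gripper_width: 0.0601
```

Call:
arm_command:
  plan:
    - {"dx":0,"dy":0,"dz":0,"wx":0,"wy":0,"wz":0}
    - {"dx":0,"dy":0,"dz":0,"wx":0,"wy":0,"wz":0}
    - {"dx":0,"dy":0,"dz":0,"wx":0,"wy":0,"wz":0}
    - {"dx":0,"dy":0,"dz":0,"wx":0,"wy":0,"wz":0}
    - {"dx":0,"dy":0,"dz":0,"wx":0,"wy":0,"wz":0}
    - {"dx":0,"dy":0,"dz":0,"wx":0,"wy":0,"wz":0}
  fingers: -0.55

```text
time_s: 34.63
tcp_pos: [0.6077, -0.0066, 0.1342]
eef_rot: [8.5, 85.2, -5.1]
contact_force: [-0.6, 0.2, -0.6]
gripper_width: 0.0678
```

Run:
```python
from h import *
rep()
_,d=snap('top','top24.png');bowl('top',np.array([.604,-.028]),.129,d)
snap('side','side24.png')
b=cv2.imread('pics/side24.png')[180:300,240:420]
cv2.imwrite('pics/c24.png',cv2.resize(b,(720,480)))
```

```text
t 34.63 p [ 0.6077 -0.0066  0.1342] x [ 0.083 -0.007 -0.996] y [0.236 0.972 0.012] F [-0.58  0.2  -0.62] w 0.0678 j [  19.    16.6  -21.     2.6  -48.1 -124.4]
top rim z 0.1294 slope [-0.004 -0.008] centre [ 0.6049 -0.0298] r 0.0977 n 28 28
```

View pics/c24.png

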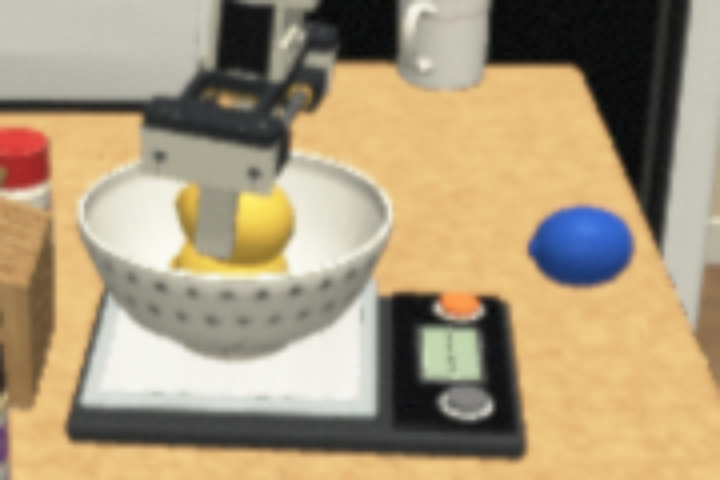

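The second lemon rests on the first, leaning on the left finger. I'll raise slowly so it rolls down gently.

Call:
arm_command:
  plan:
    - {"dx":-0.15,"dy":0,"dz":0,"wx":0,"wy":0,"wz":0}
    - {"dx":-0.2,"dy":0,"dz":0,"wx":0,"wy":0,"wz":0}
    - {"dx":-0.2,"dy":0,"dz":0,"wx":0,"wy":0,"wz":0}
    - {"dx":-0.2,"dy":0,"dz":0,"wx":0,"wy":0,"wz":0}
    - {"dx":-0.2,"dy":0,"dz":0,"wx":0,"wy":0,"wz":0}
    - {"dx":-0.3,"dy":0,"dz":0,"wx":0,"wy":0,"wz":0}
    - {"dx":-0.5,"dy":0,"dz":0,"wx":0,"wy":0,"wz":0}
    - {"dx":-0.7,"dy":0,"dz":0,"wx":0,"wy":0,"wz":0}
    - {"dx":-1,"dy":0,"dz":0,"wx":0,"wy":0,"wz":0}
    - {"dx":-1,"dy":0,"dz":0,"wx":0,"wy":0,"wz":0}
    - {"dx":-1,"dy":0,"dz":0,"wx":0,"wy":0,"wz":0}

```text
time_s: 35.65
tcp_pos: [0.5958, -0.0065, 0.248]
eef_rot: [6.8, 85.6, -6.9]
contact_force: [-0.5, 0.2, -0.3]
gripper_width: 0.0679
```

Run:
```python
from h import *
rep()
_,d=snap('top','top25.png');bowl('top',np.array([.604,-.028]),.129,d)
snap('side','side25.png')
a=cv2.imread('pics/top25.png')[150:330,190:370];b=cv2.imread('pics/side25.png')[130:330,220:420]
cv2.imwrite('pics/c25.png',cv2.hconcat([cv2.resize(a,(400,400)),cv2.resize(b,(400,400))]))
```

```text
t 35.65 p [ 0.5958 -0.0065  0.248 ] x [ 0.077 -0.009 -0.997] y [0.237 0.972 0.009] F [-0.5   0.16 -0.33] w 0.0679 j [  19.4   10.1  -13.3    2.2  -62.7 -124.1]
top rim z 0.1297 slope [-0.007 -0.008] centre [ 0.6052 -0.0301] r 0.0977 n 27 27
```

View pics/c25.png

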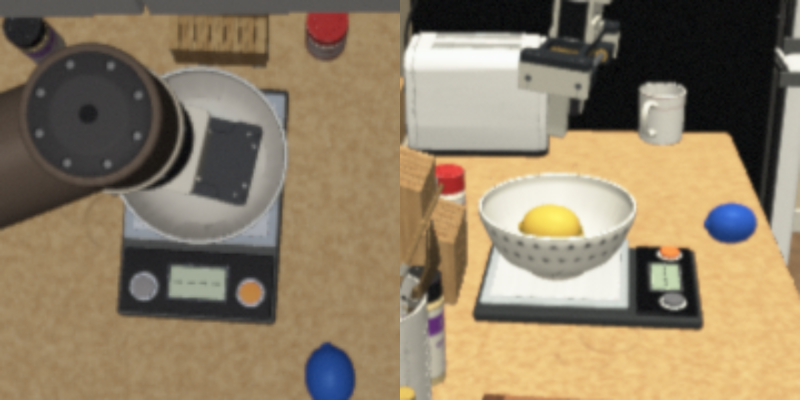

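Both lemons are down in the bowl. I'll move the arm aside for a clear last look.

Call:
arm_command:
  plan:
    - {"dx":-0.2,"dy":0.6,"dz":0.3,"wx":0,"wy":0,"wz":0}
    - {"dx":-0.2,"dy":0.9,"dz":0.6,"wx":0,"wy":0,"wz":0}
    - {"dx":0,"dy":0.9,"dz":0.6,"wx":0,"wy":0,"wz":0}
    - {"dx":0,"dy":0.9,"dz":0.6,"wx":0,"wy":0,"wz":0}
    - {"dx":0,"dy":0.9,"dz":0.6,"wx":0,"wy":0,"wz":0}
    - {"dx":0,"dy":0.9,"dz":0.6,"wx":0,"wy":0,"wz":0}
    - {"dx":0,"dy":0.9,"dz":0.6,"wx":0,"wy":0,"wz":0}
    - {"dx":0,"dy":0.9,"dz":0.6,"wx":0,"wy":0,"wz":0}
    - {"dx":0,"dy":0.9,"dz":0.6,"wx":0,"wy":0,"wz":0}
    - {"dx":0,"dy":0.5,"dz":0.3,"wx":0,"wy":0,"wz":0}
    - {"dx":0,"dy":0,"dz":0,"wx":0,"wy":0,"wz":0}
    - {"dx":0,"dy":0,"dz":0,"wx":0,"wy":0,"wz":0}

```text
time_s: 36.75
tcp_pos: [0.7446, 0.1347, 0.2779]
eef_rot: [9.7, 85.0, -4.1]
contact_force: [0.3, 0.4, -0.5]
gripper_width: 0.068
```

Run:
```python
from h import *
rep()
for n in ('top','side'):
    _,d=snap(n,n+'26.png');bowl(n,np.array([.604,-.028]),.129,d);P=pts(n,d)
    im=cv2.imread('pics/%s26.png'%n);m=(cv2.inRange(cv2.cvtColor(im,cv2.COLOR_BGR2HSV),(20,120,60),(32,255,255))>0)&(np.hypot(P[...,0]-.605,P[...,1]+.029)<.09)
    q=P[m];print(n,len(q),'min',q.min(0).round(3),'max',q.max(0).round(3))
a=cv2.imread('pics/top26.png')[150:330,190:370];b=cv2.imread('pics/side26.png')[130:380,200:450]
cv2.imwrite('pics/c26.png',cv2.hconcat([cv2.resize(a,(400,400)),cv2.resize(b,(400,400))]))
```

```text
t 36.75 p [0.7446 0.1347 0.2779] x [ 0.087 -0.006 -0.996] y [0.238 0.971 0.015] F [ 0.32  0.44 -0.53] w 0.068 j [  26.2   24.3   10.4    2.7  -71.7 -130.7]
top rim z 0.1296 slope [-0.007 -0.002] centre [ 0.6051 -0.0299] r 0.0976 n 36 36
top 995 min [ 0.574 -0.063  0.084] max [0.651 0.041 0.149]
side rim z 0.1267 slope [-0.004  0.004] centre [ 0.605  -0.0257] r 0.0976 n 33 33
side 374 min [ 0.575 -0.019  0.088] max [0.651 0.048 0.144]
```

View pics/c26.png

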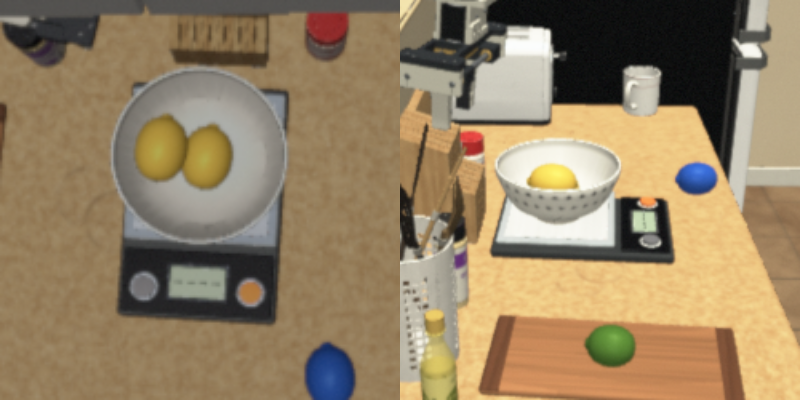

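The arm ended up near the back shelf, because I had the sign of the z shift wrong. The reading shows no contact. I'll back it off toward the robot before handing in.

Call:
arm_command:
  plan:
    - {"dx":0,"dy":-0.2,"dz":-0.6,"wx":0,"wy":0,"wz":0}
    - {"dx":0,"dy":-0.25,"dz":-1,"wx":0,"wy":0,"wz":0}
    - {"dx":0,"dy":-0.25,"dz":-1,"wx":0,"wy":0,"wz":0}
    - {"dx":0,"dy":-0.25,"dz":-1,"wx":0,"wy":0,"wz":0}
    - {"dx":0,"dy":-0.25,"dz":-1,"wx":0,"wy":0,"wz":0}
    - {"dx":0,"dy":-0.25,"dz":-1,"wx":0,"wy":0,"wz":0}
    - {"dx":0,"dy":-0.2,"dz":-1,"wx":0,"wy":0,"wz":0}
    - {"dx":0,"dy":0,"dz":-0.5,"wx":0,"wy":0,"wz":0}
    - {"dx":0,"dy":0,"dz":0,"wx":0,"wy":0,"wz":0}
    - {"dx":0,"dy":0,"dz":0,"wx":0,"wy":0,"wz":0}
    - {"dx":0,"dy":0,"dz":0,"wx":0,"wy":0,"wz":0}

```text
time_s: 37.77
tcp_pos: [0.5873, 0.1273, 0.2683]
eef_rot: [11.4, 84.8, -2.7]
contact_force: [-0.8, 0.4, -0.1]
gripper_width: 0.0677
```

Run:
```python
from h import *
rep()
for n in ('top','side'):
    _,d=snap(n,n+'27.png');bowl(n,np.array([.604,-.028]),.129,d)
    for q in ['jar_purple','jar_red','lime_center','mug']:
        print(n,q,[(round(x['score'],2),np.round(x['centre'],1).tolist()) for x in r.spot_point(n,q)[:2]])
```

```text
t 37.77 p [0.5873 0.1273 0.2683] x [ 0.091 -0.004 -0.996] y [0.244 0.97  0.018] F [-0.78  0.36 -0.08] w 0.0677 j [  32.8    9.5  -11.8    3.4  -64.4 -138.3]
top rim z 0.1302 slope [-0.002 -0.004] centre [ 0.6049 -0.0302] r 0.0975 n 35 36
top jar_purple [(0.9, [212.1, 172.2])]
top jar_red [(0.66, [336.8, 169.0])]
top lime_center [(0.62, [149.7, 247.9])]
top mug [(0.75, [491.2, 292.1])]
side rim z 0.1267 slope [-0.002  0.005] centre [ 0.6052 -0.026 ] r 0.0979 n 34 34
side jar_purple [(0.79, [231.6, 316.8])]
side jar_red []
side lime_center [(0.72, [332.4, 344.5])]
side mug [(0.95, [347.2, 199.5])]
```

View pics/top27.png

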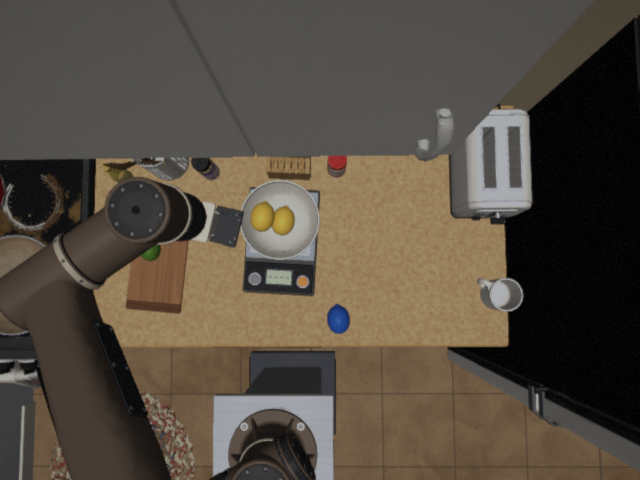

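View pics/side27.png

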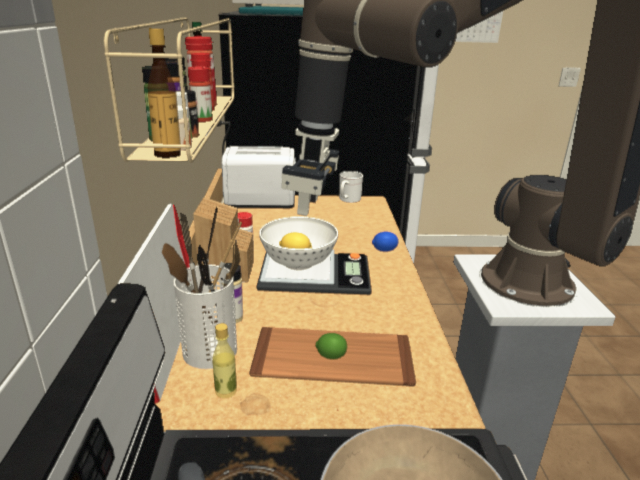

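Final pictures: both lemons are in the bowl at px (262,216) and (284,220), and the bowl is level on the plate. The tare key at px (302,282) is up. The lime, mug, jars and blue look-alike are where they started, and the arm is clear. Handing in.

```bash
python3 -c "
from plant import r
print(r.close_job())"
```

```text
the job is handed in; nothing more can be done
None
```

The job is handed in at about 38 s of the allowed 72 s. The bowl is on the scale, the tare key was pressed with the bowl empty, and both lemons are in the bowl. No verdict was reported.

**Bowl:** I pinched it at the rim and set it down level, then let go. It stayed at about (0.605, −0.029). The plate centre measured (0.604, −0.0275), though the two cameras differed by about 1 cm on the plate's y. Each camera taken alone puts the bowl within about 7 mm of centre.

**Tare:** The key went fully down, and the last pictures show it up again. I did not press the power key.

**Lemons:** I lowered both into the bowl. B lies on the floor near the centre and A about 43 mm from the bowl's axis, within the 75 mm limit. The bowl's rim is level within about 0.005 rad. The lime, mug, jars and blue look-alike look unmoved, except that the side camera did not find the red jar (the top camera did).

**What went less cleanly:**
- The first bowl grasp was dropped because joint 3 was nearing its limit.
- The bowl sagged about 13° in the grip and was levelled before placing.
- A last check push on the already-bottomed tare key briefly read about 44 N through the fingertips. The 40 N limit is for the arm or gripper body, and I could not check how this push is counted.
- One retreat went toward the back shelf through a wrong sign; the force reading showed no contact, and I backed off.

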